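Pull the middle switch from the sloped rack

ROBOT

A 7-joint arm with a two-finger parallel gripper is mounted at the origin on the work surface. World frame = base frame: x ahead of the robot, y to its left, z up, the work surface at z = 0. Lengths are in m, angles in rad, forces in N, time in s.
With the tool pointing down it reaches from about 0.425 to 0.925 m from the base axis. Payload 6.8 kg.
Tool frame: the origin (TCP) lies midway between the tips of the shut fingers; the grasp point (between the pads) lies 19 mm behind it; y points along the fingers, x is the direction in which the jaws open and shut, and the axes are right-handed (so a half turn about y gives the same grasp; the last joint's range is limited). The gripper opens to 85 mm and grips with 20 to 120 N. Pads are 22 mm wide; open, the fingers measure 114 mm over their backs; the gripper's body (76 mm by 85 mm) begins 54 mm behind the grasp point. The pads swing forward as they close: fully open they stand 13 mm farther back than shut.
Start: joints at [-1.377, 0.477, 0.022, 1.555, -0.011, 1.109, -0.083], TCP at [0.201, 0.645, 0.231] pointing down, gripper open.
Joint ranges: [-2.96, 2.96], [-0.34, 2.1], [-1.41, 1.46], [0.24, 2.44], [-1.37, 4.51], [0.17, 1.92], [-2.96, 2.96]. Speed limits (rad/s): [2.39, 2.39, 3.14, 3.14, 3.14, 3.14, 3.14].

INTERFACE

Orientations are given as a unit quaternion [w, x, y, z].
In Python, from workcell import manip, grab_frame gives the robot as it stands. The module is installed in compiled form; this text tells all that it offers.
- The arm moves only by the tool carry_out, never from a script. Its argument "plan" is a list of rows, each a list of 7 numbers: the shift along the tool's x, y, z in mm, then the turn, a rotation vector about the tool's x, y, z in degrees, then the opening, from 0 (shut) to 1 (fully open). In form: [[tx, ty, tz, ax, ay, az, gripper], ...]. A call has 1 to 5 rows; each row is the pose to reach, as a shift and turn from the pose commanded when the call began, along the tool's axes at that moment; what a row does not reach only later rows make up. A row lasts 1/10 s, in which the tool goes at most 50 mm and 8.59 degrees, less where a joint would pass 70% of its speed; a pose out of reach is approached as far as the arm can. A call with a gripper value outside its range is refused whole. The fingers move at their own pace and stop on an object; the grip force is fixed at half the most. Time passes only in rows, so rows that repeat a pose let the fingers close. It gives the time, the measured TCP pose, the force and the opening at its end, in the units of the state.
- manip.get_state(): the state, without advancing time (a new reading comes with each control period).
- grab_frame(name): name is "scene" or "top" or "wrist"; returns a dict with "color" (400x640x3 uint8, red, green, blue), "depth" (400x640 float32, m along the optical axis (not along the pixel's ray), 0 where there is no reading), "intrinsics" (3x3 intrinsics, pixels), "pose" (4x4, takes a point from camera to world coordinates); the wrist camera has in their place "mount" (4x4, takes a point from camera to tool coordinates, whose origin is the TCP and whose axes are the tool frame's). Camera axes: x right, y down, z forward; pixel columns grow to the right and rows downward; lengths in m; the calibration is good to about 2 mm. A picture is of the moment at which its call begins: read the wrist's pose just before it.
- manip.close_job(): hands the job in, once; it reports no verdict.
The state is a dict: "t": time; "joints": joint angles; "qvel": joint speeds; "effort": joint torques, N m; "eef_pos": TCP position; "tcp_rot": TCP orientation; "force": force on the tool from outside, world axes, zero at the start; "ft_torque": the same for the moment, N m; "opening": finger opening in m.
Only numpy, scipy, OpenCV 4.12 (cv2) and the standard library are available. Lean on these libraries where they do the work, as an engineer would, in place of code of your own. Each camera call takes 0.05 s, during which the arm holds its last target.

TASK

Three network switches lie stacked on the sloped rack under the light bar. Lift the top one off and put it down in a clear place (the blue mat is free for that), lay the middle one flat in the open storage box, then put the top one back squarely on the bottom one, and push it firmly but gently fully home against the rack's front posts, and shut the box's lid fully. Leave the bottom switch where it is and do not disturb the other things on the table.

Things in the scene. Friction and masses are not known exactly. Their poses are not given: they have to be found in the camera images.
- bay: Grey sheet-metal slope of the rack, inclined 25 degrees, reaching x -7 to 127, y -50 to 50 mm; no side walls. Origin on its upper surface, midway between the two front posts at their rear faces. x points up the slope (away from the robot), y is level, to the left, z is the surface's normal, leaning towards the robot. A switch fully home against the posts has its centre at x = 55 mm.
- fence (a point): Midway between the tops of the two front posts, at their rear faces, 88 mm along bay z from the slope. The posts are 16 mm wide, 6 mm thick, centred at y = -22 and 22 mm of bay; the switches' lower end faces lie against their rear faces. Axes as bay.
- lightbar (a point): Middle of the level light bar over the stack, 22 mm thick and 180 mm long along the rack's y, about 180 mm above the top switch, held by an upright at the rack's rear. A vertical tool over the stack strikes it; a tool parallel to bay z clears it.
- top_c (a point): Centre of the top switch: 110 x 64 x 32 mm (its x, y, z), a white plastic box on four 4 mm rubber feet, 0.2 to 0.4 kg. Axes at the start as bay's. Its sides are in line with the switch below within a few mm, so fingers reaching below its underside would hold that one too.
- mid_c (a point): Centre of the middle switch, same shape: 110 x 64 x 32 mm (its x, y, z), a white plastic box on four 4 mm rubber feet, 0.2 to 0.4 kg. Axes at the start as bay's. It lies 32 mm (along bay z) below the top one.
- low_c (a point): Centre of the bottom switch, same shape: 110 x 64 x 32 mm (its x, y, z), a white plastic box on four 4 mm rubber feet, 0.2 to 0.4 kg. It lies 32 mm below the middle one, on the slope.
- case: Fixed grey plastic storage box, outside 170 x 160 x 55 mm (x, y, z), walls and floor 5 mm thick, open at the top. Origin: centre of its underside on the table; z up; x away from the robot, hinge on its +x rim.
- lid (a joint): Angle of the box's lid, rad: 0 shut, about 1.6 standing upright. The stiff hinge keeps it wherever it is left; 2 to 3 N at its free edge move it towards shut.
- lid_hinge (a point): Middle of the lid's hinge line, 85 mm from the box's centre along its x, 55.5 mm above the table; the line runs along the box's y. The lid is a flat panel 170 mm long from hinge to free edge, 160 mm wide, 6 mm thick (its inner face contains the hinge line), with a 13 mm tab in the middle of the free edge.
- lid_edge (a point): Middle of the lid's free edge, 170 mm from the hinge, half-way through the panel's thickness.
- mat: Thin square blue mat, 150 x 150 x 3 mm, fixed on the table, kept free for putting things down. Origin: centre of its underside.
There are look-alikes about, which are no part of the job. Leave any orange, turquoise or yellow look-alike of the part that bears top_c alone.

How it is judged:
On the way, in this order (a step that is already met when the one before it is completed fails the run):
1. the top switch is lifted clear of the stack (distance between top_c and mid_c above 0.1 m), for 0.1 s.
2. the middle switch lies flat in the box (x of mid_c in the frame of case between -0.08 and 0.08 m and y of mid_c in the frame of case between -0.075 and 0.075 m and z of mid_c in the frame of case between 0.012 and 0.028 m), for 0.2 s.
3. the top switch, back on the bottom one, is pushed home against the front posts so that more than its weight (over 3 N) bears on them (contact force between top and bay above 3 N and z of top_c in the frame of low_c between 0.028 and 0.045 m), for 0.05 s.
At the end, for the whole second after the job is handed in: Middle switch flat inside the box (centre under 28 mm above the table); lid within 0.04 rad of shut; top switch on the bottom one, sides within 6 mm and 0.07 rad, both within 2 mm of the front posts; bottom switch within 6 mm of its start; all at rest (all of step 2 and x of top_c in the frame of bay between 0.052 and 0.057 m and y of top_c in the frame of low_c between -0.006 and 0.006 m and z of top_c in the frame of low_c between 0.029 and 0.035 m and angle between the x axis of top_c and the x axis of low_c, either way round below 0.07 rad and angle between the z axis of top_c and the z axis of bay, either way round below 0.05 rad and x of low_c in the frame of bay below 0.057 m and distance of low_c from where it was at the start of the episode below 0.006 m and value of joint lid below 0.04 rad and linear speed of each of top, mid, low below 0.02 m/s); the robot touches nothing.
It fails at once if another thing on the table was displaced by more than 20 mm (distance of any of tape, screwdriver, brick, mug, mouse, battery, carton, disk from where it was at the start of the episode above 0.02 m).
It fails at once if a switch was slammed or pressed with more than 40 N against the rack or the switch below (contact force between top and bay above 40 N or contact force between top and low above 40 N).
It also fails if it takes over 72 s, if anything falls off the work surface, if the arm or the gripper's body presses on something with over 40 N, if the wrist force passes 120 N, or if a joint passes its speed limit or range.

## Working session

There is one attempt and no reset: what is moved stays moved. The work goes in short steps, Python scripts to look and compute and a tool call to move; the robot and the scene stay as the last step left them, time stands still between calls to the robot, and variables do not carry over. Pictures are saved under pics/ and viewed, and the job is handed in when it is done.

Besides the shell and the picture viewer there is one more tool, called after "Emit:" as name(argument=value, ...) on one line, values as JSON. carry_out: Moves the arm, as the interface text tells. Its arguments: {"type":"object","properties":{"plan":{"type":"array"}},"required":["plan"]}

```bash
mkdir -p pics; python3 - <<'E'
from workcell import manip, grab_frame
import cv2,numpy as np
s=manip.get_state();print(s)
for n in ["scene","top","wrist"]:
    f=grab_frame(n);cv2.imwrite(f"pics/{n}0.png",f["color"][:,:,::-1]);np.savez(f"{n}0.npz",**f)
    print(n,f["intrinsics"],f.get("pose",f.get("mount")).round(4), (f["depth"]>0).mean())
E
```

```text
{'t': 0.0, 'joints': array([-1.37711315,  0.47781347,  0.02233635,  1.55648502, -0.01149171,
        1.10926877, -0.08308468]), 'qvel': array([-1.98433036e-03,  1.04204888e-04, -1.59059912e-03,  3.73109722e-04,
        2.51703466e-05, -1.34923662e-03,  4.37250541e-04]), 'effort': array([-9.55179858e-04, -5.96449149e+01,  1.60750654e+00, -2.81188291e+01,
        1.24793197e-02,  9.43943218e-03,  1.23641402e-05]), 'eef_pos': array([0.20046252, 0.64391633, 0.2303025 ]), 'tcp_rot': array([-0.56904247,  0.569896  ,  0.41867705, -0.41966504]), 'force': array([ 1.01140929,  1.02101499, -0.47194516]), 'ft_torque': array([-0.01640658,  0.03521203, -0.00566969]), 'opening': 0.08562926628555516}
scene [[420.51198115   0.         321.43291951]
 [  0.         420.51198115 195.89564652]
 [  0.           0.           1.        ]] [[ 0.7542  0.3916 -0.527   1.0678]
 [ 0.6566 -0.4576  0.5996 -0.8914]
 [-0.0064 -0.7983 -0.6023  0.9194]
 [ 0.      0.      0.      1.    ]] 0.99589453125
top [[510.90758771   0.         317.81461712]
 [  0.         510.90758771 209.37469418]
 [  0.           0.           1.        ]] [[-0.0032 -0.9923  0.1235  0.2221]
 [-1.      0.0043  0.0085 -0.1721]
 [-0.009  -0.1235 -0.9923  1.7817]
 [ 0.      0.      0.      1.    ]] 0.99583203125
wrist [[333.85001432   0.         323.02901168]
 [  0.         333.85001432 197.84512949]
 [  0.           0.           1.        ]] [[ 1.000e+00 -5.000e-04  1.100e-03 -1.000e-04]
 [-1.200e-03 -2.694e-01  9.630e-01 -1.428e-01]
 [-2.000e-04 -9.630e-01 -2.694e-01  6.860e-02]
 [ 0.000e+00  0.000e+00  0.000e+00  1.000e+00]] 0.99597265625
```

View pics/scene0.png

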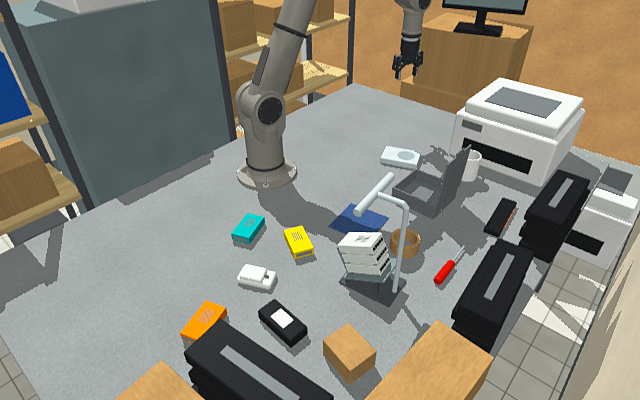

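View pics/top0.png

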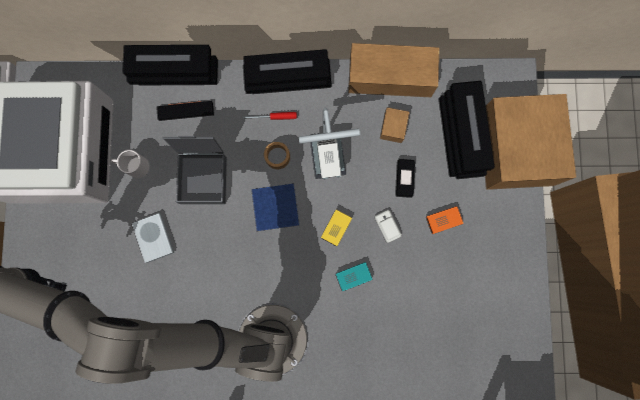

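View pics/wrist0.png

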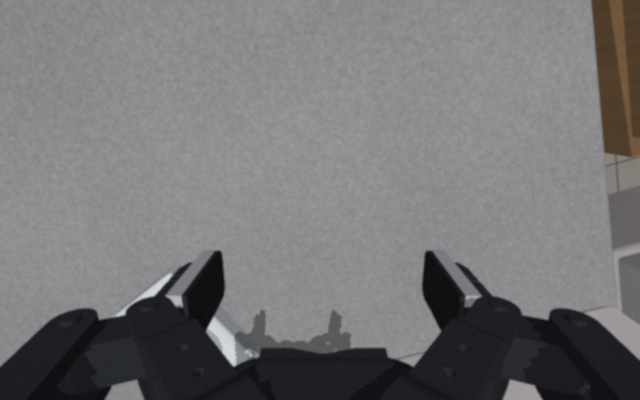

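Scene: the stack on its rack is at scene (365,255) and top (328,158), under the light bar. The box is at top (203,178), with its lid standing towards +x, and the mat is at (275,207). Possible confusions in the top view: yellow (337,227), turquoise (354,276), orange (445,219), white mouse (388,226) and disk (153,237). I choose the white stack at (328,158) and will check it with a crop.

```bash
python3 - <<'E'
import cv2,numpy as np
a=cv2.imread("pics/scene0.png")[165:310,320:490]
b=cv2.imread("pics/top0.png")[95:240,165:370]
cv2.imwrite("pics/c1.png",cv2.resize(a,None,fx=4.4,fy=4,interpolation=cv2.INTER_CUBIC))
cv2.imwrite("pics/c2.png",cv2.resize(b,None,fx=3.9,fy=3.9,interpolation=cv2.INTER_CUBIC))
f=np.load("top0.npz");K=f["intrinsics"];T=f["pose"];d=f["depth"]
def P(u,v):
    z=d[v,u];return (T@np.array([(u-K[0,2])/K[0,0]*z,(v-K[1,2])/K[1,1]*z,z,1]))[:3]
for n,u,v in [("topsw",328,160),("mat",275,207),("boxfloor",203,185),("boxin far",203,160),("bar",330,135),("lid",195,146),("carton",395,123),("battery",405,178),("mouse",388,226),("yellow",337,227),("tape",278,146),("screw",285,115),("disk",153,237),("mug",127,160),("table",300,230)]: print(n,P(u,v).round(3))
E
```

```text
topsw [ 0.59  -0.192  0.136]
mat [ 0.454 -0.006 -0.008]
boxfloor [ 0.533  0.25  -0.003]
boxin far [ 0.623  0.252 -0.001]
bar [ 0.624 -0.196  0.319]
lid [0.638 0.245 0.143]
carton [ 0.735 -0.425  0.065]
battery [ 0.547 -0.459  0.041]
mouse [ 0.381 -0.398  0.032]
yellow [ 0.378 -0.223  0.037]
tape [ 0.668 -0.017  0.019]
screw [ 0.776 -0.042  0.033]
disk [0.347 0.411 0.029]
mug [0.62  0.516 0.02 ]
table [ 0.372 -0.094 -0.01 ]
```

View pics/c1.png

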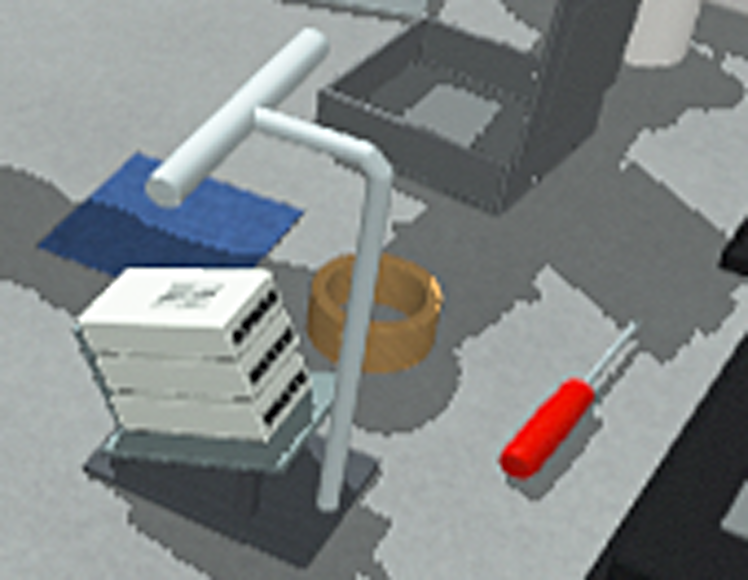

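View pics/c2.png

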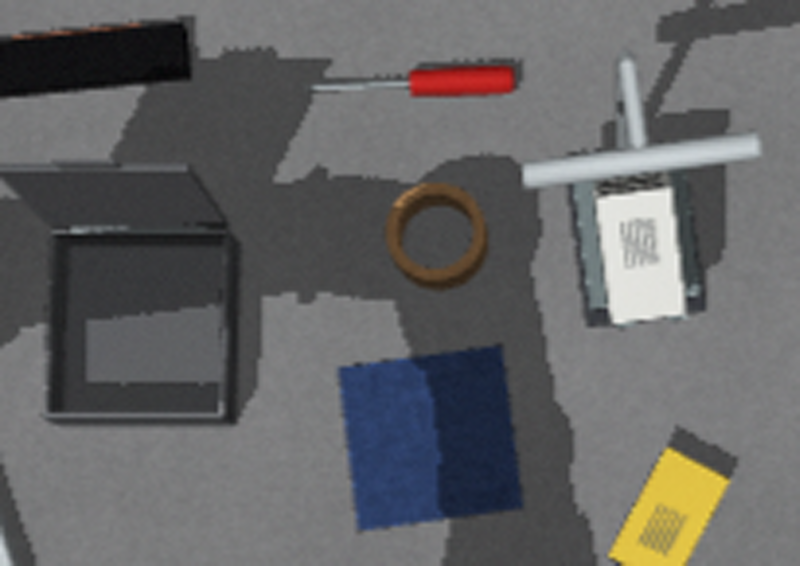

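The crop confirms it: a white three-high stack on the sloped rack, with the bar behind and above, the lid upright and the mat free. Now I'll set up helpers and take coarse measurements from both fixed cameras.

```bash
cat > h.py <<'E'
import numpy as np,cv2
from scipy.spatial.transform import Rotation as R
from workcell import manip, grab_frame
def Rq(q): q=np.asarray(q);return R.from_quat([q[1],q[2],q[3],q[0]])
def pose(s=None):
    s=s or manip.get_state();T=np.eye(4);T[:3,:3]=Rq(s["tcp_rot"]).as_matrix();T[:3,3]=s["eef_pos"];return T
def delta(p,Rm,s=None):
    T=pose(s);d=T[:3,:3].T@(np.asarray(p)-T[:3,3])*1000
    r=R.from_matrix(T[:3,:3].T@Rm).as_rotvec(degrees=True);return d.round(1),r.round(2)
def shot(n,save=None):
    T=pose();f=dict(grab_frame(n))
    if "mount" in f: f["pose"]=T@f["mount"]
    if save: cv2.imwrite(f"pics/{save}.png",f["color"][:,:,::-1]);np.savez(f"{save}.npz",**f)
    return f
def cloud(f):
    K,T,d=f["intrinsics"],f["pose"],f["depth"];v,u=np.mgrid[:d.shape[0],:d.shape[1]]
    c=np.stack([(u-K[0,2])/K[0,0]*d,(v-K[1,2])/K[1,1]*d,d],-1);P=c@T[:3,:3].T+T[:3,3];P[d<=0]=np.nan;return P
def ray(f,u,v,z):
    K,T=f["intrinsics"],f["pose"];r=T[:3,:3]@np.array([(u-K[0,2])/K[0,0],(v-K[1,2])/K[1,1],1]);o=T[:3,3]
    return o+r*(z-o[2])/r[2]
def proj(f,p):
    K,T=f["intrinsics"],f["pose"];c=T[:3,:3].T@(np.asarray(p)-T[:3,3]);return (K@c)[:2]/c[2]
E
python3 - <<'E'
from h import *
print(pose().round(3))
for n in ["top0","scene0"]:
    f=np.load(n+".npz");P=cloud(f);c=f["color"].astype(int)
    t=np.abs(P[...,2])<.03
    t&=(P[...,0]>.3)&(P[...,0]<.5)&(P[...,1]>-.15)&(P[...,1]<.35)
    X=P[t];A=np.c_[X[:,:2],np.ones(len(X))];s,*_=np.linalg.lstsq(A,X[:,2],rcond=None);print(n,"table z fit",s.round(4),np.std(X[:,2]-A@s))
    m=(c.min(2)>140)&(np.abs(P[...,0]-.6)<.12)&(np.abs(P[...,1]+.19)<.08)&(P[...,2]>.03)&(P[...,2]<.22)
    print(m.sum(),np.nanmin(P[m],0),np.nanmax(P[m],0))
    # normals -> top face via RANSAC
    X=P[m];best=0
    rng=np.random.default_rng(0)
    for i in range(500):
        a,b,d=X[rng.choice(len(X),3,replace=False)];nn=np.cross(b-a,d-a);l=np.linalg.norm(nn)
        if l<1e-6: continue
        nn/=l; 
        if nn[2]<0: nn=-nn
        if nn[2]<.8: continue
        k=np.abs((X-a)@nn)<.003
        if k.sum()>best: best=k.sum();bk=k
    Y=X[bk];cc=Y.mean(0);nn=np.linalg.svd(Y-cc)[2][2];nn*=np.sign(nn[2]);print("plane",best,cc.round(4),nn.round(4),np.degrees(np.arccos(nn[2])),np.degrees(np.arctan2(-nn[1],-nn[0])))
    # mat
    b=(c[...,2]>c[...,0]*1.6)&(c[...,2]-c[...,0]>25)&(np.abs(P[...,0]-.45)<.15)&(np.abs(P[...,1])<.15)
    b=cv2.morphologyEx(b.astype(np.uint8),cv2.MORPH_OPEN,np.ones((3,3)))
    cn=max(cv2.findContours(b,0,1)[0],key=cv2.contourArea)
    W=np.array([ray(f,*p[0],.003)[:2] for p in cn],np.float32);print("mat",cv2.minAreaRect(W*1000))
E
```

```text
[[ 0.297 -0.    -0.955  0.201]
 [ 0.955 -0.001  0.297  0.644]
 [-0.001 -1.    -0.     0.231]
 [ 0.     0.     0.     1.   ]]
top0 table z fit [ 0.0133 -0.0001 -0.0036] 0.004860148344961639
654 [ 0.53613073 -0.23499333  0.03022517] [ 0.66138991 -0.15612768  0.17002114]
plane 335 [ 0.5876 -0.1949  0.1413] [-0.4104 -0.0571  0.9101] 24.47691360396086 7.915240321557379
mat ((453.436279296875, -5.86224365234375), (148.3458251953125, 146.78240966796875), 7.649582386016846)
scene0 table z fit [ 0.0247  0.0068 -0.007 ] 0.0038093246700540246
1818 [ 0.53441098 -0.24627683  0.03031368] [ 0.71552804 -0.14223694  0.21887262]
plane 495 [ 0.5942 -0.1963  0.1441] [-0.4139 -0.0597  0.9084] 24.720180199621723 8.201196241818561
mat ((454.77142333984375, -6.7743682861328125), (148.02841186523438, 147.42575073242188), 7.368841171264648)
```

```bash
python3 - <<'E'
from h import *
Rd=np.array([[0,0,-1],[1,0,0],[0,-1,0]])
print(delta([.45,.22,.33],Rd))
E
```

```text
(array([-330.9,  -98.9, -364.2]), array([ -0.  , -17.29,  -0.08]))
```

Emit:
carry_out(plan=[[-33,-30,-36,0,-3,0,1],[-75,-60,-80,0,-8,0,1],[-120,-80,-128,0,-12,0,1],[-160,-99,-176,0,-17,0,1],[-200,-99,-220,0,-17.3,0,1]])

```text
t: 0.65
eef_pos: [0.3181, 0.4435, 0.3212]
tcp_rot: [-0.499, 0.499, 0.501, -0.5]
force: [0.7, 0.9, 0.6]
opening: 0.0853
```

Emit:
carry_out(plan=[[-33,0,-36,0,0,0,1],[-66,0,-72,0,0,0,1],[-99,0,-108,0,0,0,1],[-131,0,-144,0,0,0,1],[-131,0,-144,0,0,0,1]])

```text
t: 1.15
eef_pos: [0.4666, 0.3069, 0.32]
tcp_rot: [-0.502, 0.504, 0.497, -0.497]
force: [0.1, -1.2, -1.2]
opening: 0.0855
```

```bash
python3 - <<'E'
from h import *
s=manip.get_state();print(s["t"],s["joints"].round(2));print(pose(s).round(3))
shot("wrist","w1")
E
```

```text
1.15 [-0.84  0.21  0.18  1.74 -0.03  1.2   0.9 ]
[[ 0.012  0.002 -1.     0.467]
 [ 1.    -0.003  0.012  0.307]
 [-0.003 -1.    -0.002  0.32 ]
 [ 0.     0.     0.     1.   ]]
```

View pics/w1.png

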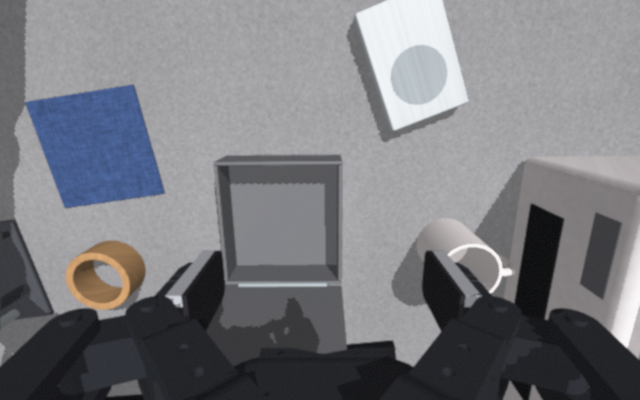

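View from the wrist: box rim from (215,157)–(342,155) near to (221,284)–(341,284) far, tape (105,275), mat (95,146), mug (465,255). Casting rays for the box pose.

```bash
python3 - <<'E'
from h import *
f=np.load("w1.npz");
im=f["color"][:,:,::-1][140:310,195:365];cv2.imwrite("pics/w1c.png",cv2.resize(im,(595*1,595),interpolation=cv2.INTER_CUBIC))
for p in [(215,157),(342,155),(220,284),(341,283)]: print(p,ray(f,*p,.055).round(4))
P=cloud(f)
for u,v in [(280,200),(100,150),(280,310),(240,330),(330,330),(280,288),(280,335)]: print(u,v,P[v,u].round(3))
g=np.load("top0.npz");Q=cloud(g)
for u,v in [(165,138),(213,138),(195,140),(195,147),(195,151),(195,154)]: print(u,v,Q[v,u].round(3))
# lid points
m=(Q[...,0]>.6)&(Q[...,0]<.72)&(Q[...,1]>.16)&(Q[...,1]<.34)&(Q[...,2]>.07)
X=Q[m];print(len(X),X.min(0),X.max(0));k=np.polyfit(X[:,2],X[:,0],1);print("lid x = ",k)
g=np.load("scene0.npz");Q=cloud(g);m=(Q[...,0]>.6)&(Q[...,0]<.72)&(Q[...,1]>.16)&(Q[...,1]<.34)&(Q[...,2]>.07)
X=Q[m];print(len(X),X.min(0),X.max(0));k=np.polyfit(X[:,2],X[:,0],1);print("lid x = ",k)
E
```

```text
(215, 157) [0.4593 0.1742 0.055 ]
(342, 155) [0.4587 0.33   0.055 ]
(220, 284) [0.6339 0.1636 0.055 ]
(341, 283) [0.6342 0.3292 0.055 ]
280 200 [0.53  0.244 0.005]
100 150 [ 0.456 -0.001  0.002]
280 310 [0.638 0.252 0.11 ]
240 330 [0.638 0.213 0.146]
330 330 [0.639 0.312 0.147]
280 288 [0.635 0.247 0.064]
280 335 [0.64  0.258 0.154]
165 138 [0.642 0.318 0.228]
213 138 [0.642 0.169 0.225]
195 140 [0.64  0.229 0.211]
195 147 [0.636 0.247 0.136]
195 151 [0.637 0.261 0.079]
195 154 [0.631 0.266 0.058]
790 [0.63144493 0.16777866 0.07014369] [0.64868101 0.3296292  0.24679194]
lid x =  [0.05230282 0.630872  ]
802 [0.63538443 0.16384107 0.0700611 ] [0.6497038  0.33345726 0.24211292]
lid x =  [0.03664588 0.63898214]
```

View pics/w1c.png

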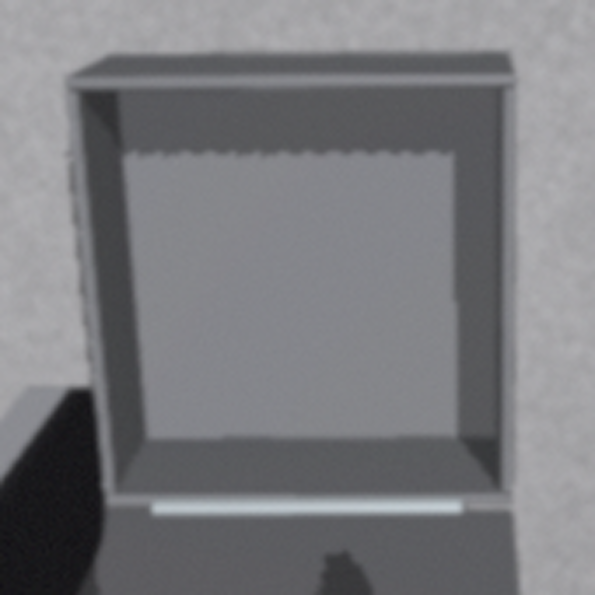

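```bash
cat >> h.py <<'E'
def bayR(yaw=np.radians(8.0)):
    return (R.from_euler("z",yaw)*R.from_euler("y",-25,degrees=True)).as_matrix()  # cols x,y,z
def toolR(B): return np.stack([B[:,1],-B[:,2],-B[:,0]],1)
def downR(yaw): # tool x = left at yaw, y down, z to robot
    return toolR(R.from_euler("z",yaw,degrees=True).as_matrix())
E
python3 - <<'E'
from h import *
B=bayR();print(B.round(3))
print(delta(np.array([.592,-.195,.1435])+.1*B[:,2]+.0*B[:,0],toolR(B)))
print(delta([.45,-.1,.33],toolR(B)))
E
```

```text
[[ 0.897 -0.139 -0.419]
 [ 0.126  0.99  -0.059]
 [ 0.423  0.     0.906]]
(array([-510.4,   86.3,  -90. ]), array([-24.93,  -8.27,  -1.91]))
(array([-410.4,   -9.8,   10.8]), array([-24.93,  -8.27,  -1.91]))
```

Emit:
carry_out(plan=[[-40,-8,5,-3,-1,0,1],[-85,-9,11,-9,-3,-0.7,1],[-130,-9,11,-16,-5,-1.2,1],[-178,-9,11,-24.9,-8.3,-1.9,1],[-226,-9,11,-24.9,-8.3,-1.9,1]])

```text
t: 1.7
eef_pos: [0.446, 0.0868, 0.3262]
tcp_rot: [-0.35, 0.549, 0.64, -0.408]
force: [1.4, 0.1, 0.6]
opening: 0.0853
```

```bash
python3 - <<'E'
from h import *
B=bayR()
print(delta(np.array([.592,-.195,.1435])+.1*B[:,2]+.0*B[:,0],toolR(B)))
print(delta([.45,-.15,.33],toolR(B)))
E
```

```text
(array([-300.2,  108.3,  -14.5]), array([-0.06,  0.74,  0.33]))
(array([-234.6,  -17. ,   27.7]), array([-0.06,  0.74,  0.33]))
```

Emit:
carry_out(plan=[[-45,-10,10,0,0.4,0,1],[-90,-17,20,0,0.7,0.3,1],[-135,-17,28,0,0.7,0.3,1],[-180,-17,28,0,0.7,0.3,1],[-220,-10,28,0,0.7,0.3,1]])

```text
t: 2.2
eef_pos: [0.4532, -0.1359, 0.3266]
tcp_rot: [-0.354, 0.555, 0.636, -0.403]
force: [1.4, 1.2, -0.3]
opening: 0.0855
```

```bash
python3 - <<'E'
from h import *
B=bayR()
print(delta(np.array([.592,-.195,.1435])+.1*B[:,2]+.0*B[:,0],toolR(B)))
E
```

```text
(array([-77.5, 120.7, -40. ]), array([ 0.08, -0.35, -0.04]))
```

Emit:
carry_out(plan=[[-40,20,-5,0,0,0,1],[-77,50,-15,0,0,0,1],[-77,90,-30,0,0,0,1],[-77,120,-40,0,0,0,1],[-77,120,-40,0,0,0,1]])

```text
t: 2.7
eef_pos: [0.5521, -0.1962, 0.2334]
tcp_rot: [-0.353, 0.554, 0.637, -0.405]
force: [0.3, 1.7, 2.2]
opening: 0.0851
```

```bash
python3 - <<'E'
from h import *
B=bayR()
print(delta(np.array([.592,-.195,.1435])+.1*B[:,2]+.0*B[:,0],toolR(B)),manip.get_state()["t"])
f=shot("wrist","w2")
E
```

```text
(array([-4.4, -1.7,  2. ]), array([ 0.04, -0.1 ,  0.04])) 2.7
```

View pics/w2.png

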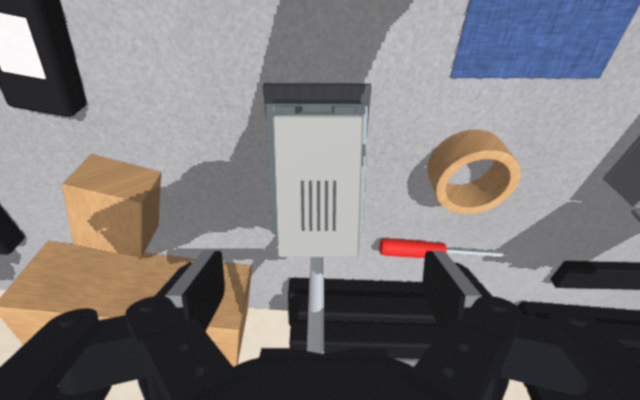

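```bash
cat > face.py <<'E'
from h import *
import sys
def face(f,seed,B,tol=25,lo=150):
    c=f["color"].astype(np.int16)
    gray=cv2.cvtColor(f["color"],cv2.COLOR_RGB2GRAY)
    P=cloud(f)
    # plane from depth near seed
    u,v=seed;X=P[v-12:v+13,u-25:u+26].reshape(-1,3);X=X[~np.isnan(X[:,0])];c0=np.median(X,0);n=np.linalg.svd(X-X.mean(0))[2][2];n*=np.sign(n[2])
    return c0,n
E
python3 - <<'E'
from face import *
f=dict(np.load("w2.npz"));B=bayR()
P=cloud(f);c0,n=face(f,(318,150),B);print(c0.round(4),n.round(4),"tilt",np.degrees(np.arccos(n[2])),"yaw",np.degrees(np.arctan2(-n[1],-n[0])))
m=(np.abs((P-c0)@B[:,2])<.006)&(np.linalg.norm(P-c0,axis=-1)<.12)&(f["color"].min(2)>130)
m=m.astype(np.uint8);cn=max(cv2.findContours(m,0,1)[0],key=cv2.contourArea);print(cv2.contourArea(cn),cv2.boundingRect(cn))
# intersect contour with plane (B z through c0)
K,T=f["intrinsics"],f["pose"]
def rp(u,v):
    r=T[:3,:3]@np.array([(u-K[0,2])/K[0,0],(v-K[1,2])/K[1,1],1]);o=T[:3,3];return o+r*((c0-o)@B[:,2])/(r@B[:,2])
W=np.array([rp(*p[0]) for p in cn]);L=(W@B)[:,:2].astype(np.float32)*1000
rc=cv2.minAreaRect(L);print(rc)
ctr=B@np.array([rc[0][0]/1000,rc[0][1]/1000,c0@B[:,2]]);print("centre top face",ctr.round(4))
Z=pose();print("in tool",(Z[:3,:3].T@(ctr-Z[:3,3])*1000).round(1))
cv2.imwrite("pics/m2.png",m*255)
E
```

```text
[ 0.5614 -0.1982  0.1277] [-0.419  -0.0578  0.9062] tilt 25.02073456300196 yaw 7.859182582073899
11823.0 (274, 115, 90, 142)
((562.5335693359375, -274.18267822265625), (63.44971466064453, 108.70511627197266), 89.74320220947266)
centre top face [ 0.588  -0.1942  0.1402]
in tool [-2.3 93.4  4.7]
```

The wrist view shows the top face at (274–363, 115–257), fitting 63×109 mm. That is at tool offset (-2.3, 93.4, 4.7). Descending.

Emit:
carry_out(plan=[[-2.3,25,4.7,0,0,0,1],[-2.3,55,4.7,0,0,0,1],[-2.3,70,4.7,0,0,0,1],[-2.3,70,4.7,0,0,0,1]])

```text
t: 3.15
eef_pos: [0.5747, -0.195, 0.1661]
tcp_rot: [-0.356, 0.553, 0.636, -0.405]
force: [-1.1, 0.3, -0.2]
opening: 0.0856
```

```bash
python3 - <<'E'
from h import *
Z=pose();print("in tool",(Z[:3,:3].T@(np.array([ 0.588,-0.1942,0.1402])-Z[:3,3])*1000).round(1),delta([0,0,0],toolR(bayR(np.radians(7.8))))[1])
f=shot("wrist","w3")
E
```

```text
in tool [-1.1 29.1 -1.2] [-0.26 -0.04  0.23]
```

View pics/w3.png

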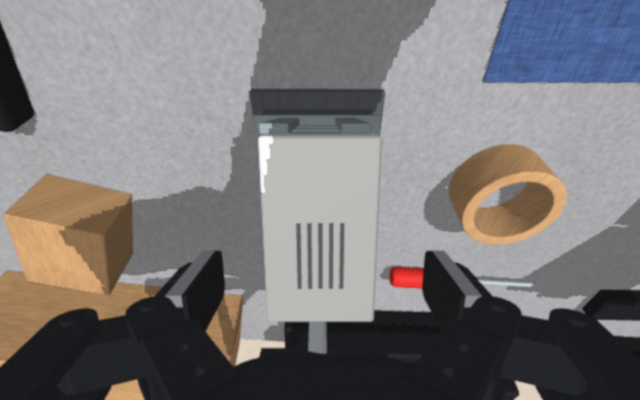

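Centred between the fingers, with face edges at 259–381 (near) and 267–375 (far). Going down to the grasp depth.

Emit:
carry_out(plan=[[-1,20,0,0,0,0,1],[-1,40,0,0,0,0,1],[-1,54,0,0,0,0,1],[-1,58,0,0,0,0,1],[-1,58,0,0,0,0,1]])

```text
t: 3.7
eef_pos: [0.5996, -0.1951, 0.1167]
tcp_rot: [-0.354, 0.555, 0.635, -0.404]
force: [0.5, 0.2, 0.6]
opening: 0.0853
```

```bash
python3 - <<'E'
from h import *
Z=pose();print("in tool",(Z[:3,:3].T@(np.array([ 0.588,-0.1942,0.1402])-Z[:3,3])*1000).round(1))
f=shot("wrist","w4")
E
```

```text
in tool [  2.5 -26.1   0.3]
```

View pics/w4.png

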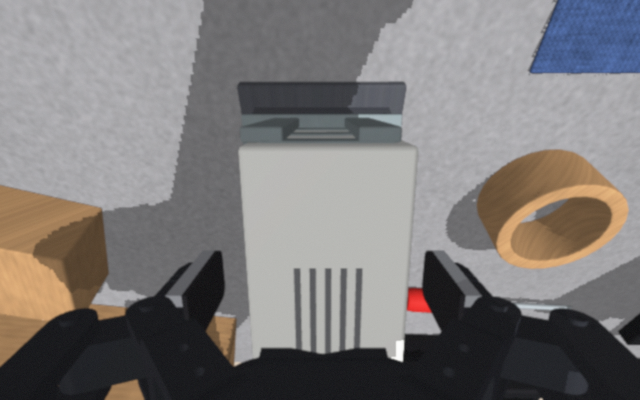

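Face now 239–416, about 2 mm to the right. Nudging, then closing.

Emit:
carry_out(plan=[[2,3,0,0,0,0,1],[2,3,0,0,0,0,0.75],[2,3,0,0,0,0,0.6],[2,3,0,0,0,0,0.5],[2,3,0,0,0,0,0.5]])

```text
t: 4.25
eef_pos: [0.6004, -0.1928, 0.1138]
tcp_rot: [-0.354, 0.554, 0.635, -0.404]
force: [-3.5, 0.9, 5.8]
opening: 0.0626
```

```bash
python3 - <<'E'
from h import *
s=manip.get_state();Z=pose();print(s["t"],s["opening"],s["force"],"in tool",(Z[:3,:3].T@(np.array([ 0.588,-0.1942,0.1402])-Z[:3,3])*1000).round(1))
np.save("grasp_top.npy",Z)
f=shot("wrist","w5")
E
```

```text
4.25 0.06257707662609775 [-3.51370974  0.8704371   5.76864946] in tool [  0.3 -29.2   0.2]
```

View pics/w5.png

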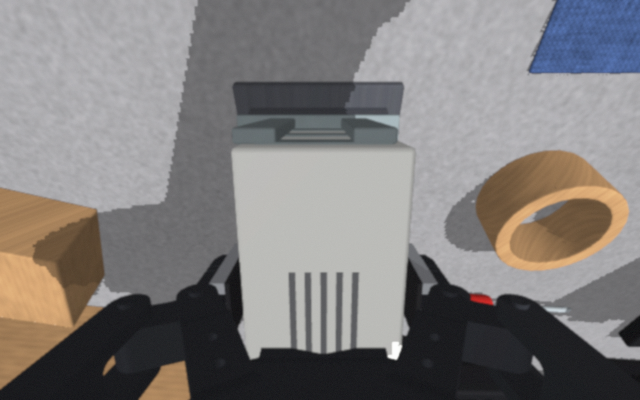

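Gripped, opening 62.6 mm. Lifting along bay z.

Emit:
carry_out(plan=[[0,-5,0,0,0,0,0.5],[0,-15,0,0,0,0,0.5],[0,-35,0,0,0,0,0.5],[0,-60,0,0,0,0,0.5],[0,-70,0,0,0,0,0.5]])

```text
t: 4.8
eef_pos: [0.5701, -0.1981, 0.1784]
tcp_rot: [-0.354, 0.555, 0.635, -0.404]
force: [0.3, 0.3, -1.1]
opening: 0.0632
```

```bash
python3 - <<'E'
from h import *
s=manip.get_state();print(s["t"],s["opening"],s["force"])
f=shot("scene","s1");im=f["color"][165:310,320:490,::-1];cv2.imwrite("pics/s1c.png",cv2.resize(im,None,fx=4.4,fy=4))
E
```

```text
4.8 0.06320953552515167 [ 0.26855385  0.30821119 -1.14622389]
```

View pics/s1c.png

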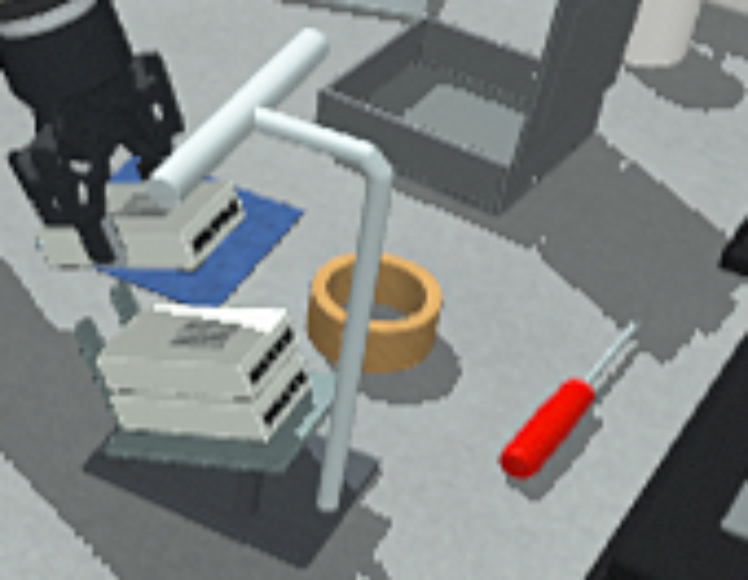

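Only the top switch came up. Retracting, then heading for the mat.

```bash
python3 - <<'E'
from h import *
print(delta([.454,-.006,.2],downR(8)))
print(delta([.47,-.15,.24],downR(8)))
E
```

```text
(array([205.9, -56.7,  72.7]), array([25.07, -0.42, -0.03]))
(array([ 61.1, -94.4,  58.6]), array([25.07, -0.42, -0.03]))
```

Emit:
carry_out(plan=[[0,-35,0,0,0,0,0.5],[0,-70,5,0,0,0,0.5],[15,-90,30,6,0,0,0.5],[45,-94,55,14,0,0,0.5],[85,-90,63,20,0,0,0.5]])

```text
t: 5.35
eef_pos: [0.4633, -0.1277, 0.2329]
tcp_rot: [-0.447, 0.486, 0.553, -0.508]
force: [0.9, 1.4, -2.5]
opening: 0.063
```

```bash
python3 - <<'E'
from h import *
print(delta([.454,-.006,.1],downR(8)),manip.get_state()["opening"])
E
```

```text
(array([121.8, 133. ,   4.8]), array([ 4.79, -0.67, -0.01])) 0.06295486637390059
```

Emit:
carry_out(plan=[[35,10,0,3,0,0,0.5],[75,45,0,4.8,-0.4,0,0.5],[105,85,0,4.8,-0.6,0,0.5],[122,125,4,4.8,-0.6,0,0.5],[122,133,4.8,4.8,-0.6,0,0.5]])

```text
t: 5.85
eef_pos: [0.452, -0.0012, 0.0952]
tcp_rot: [0.463, -0.46, -0.535, 0.537]
force: [-0.1, -0.6, -1.8]
opening: 0.0631
```

```bash
python3 - <<'E'
from h import *
print(delta([.454,-.006,.007],downR(8)),manip.get_state()["opening"])
E
```

```text
(array([-5.2, 88.2, -1.8]), array([-0.34,  0.56,  0.06])) 0.06309505486288865
```

Emit:
carry_out(plan=[[-3,30,0,0,0.5,0,0.5],[-5,60,-1,-0.3,0.5,0,0.5],[-5,75,-1,-0.3,0.5,0,0.5],[-5,80,-1,-0.3,0.5,0,0.5],[-5,80,-1,-0.3,0.5,0,0.5]])

```text
t: 6.35
eef_pos: [0.458, -0.0092, 0.0194]
tcp_rot: [-0.464, 0.467, 0.535, -0.53]
force: [0.8, -0.2, -2.7]
opening: 0.063
```

Emit:
carry_out(plan=[[0,2,0,0,0,0,0.5],[0,4,0,0,0,0,0.5],[0,6,0,0,0,0,0.5],[0,7,0,0,0,0,0.5],[0,7,0,0,0,0,0.5]])

```text
t: 6.85
eef_pos: [0.4578, -0.0082, 0.012]
tcp_rot: [-0.463, 0.466, 0.535, -0.53]
force: [-0.3, 0.1, -1.6]
opening: 0.0629
```

```bash
python3 - <<'E'
from h import *
print(delta([.454,-.006,.007],downR(8)),manip.get_state()["opening"])
shot("scene","s2");im=cv2.imread("pics/s2.png")[165:310,320:490];cv2.imwrite("pics/s2c.png",cv2.resize(im,None,fx=4.4,fy=4))
E
```

```text
(array([2.7, 5. , 3.5]), array([ 0.45, -0.2 ,  0.07])) 0.06289514157145643
```

View pics/s2c.png

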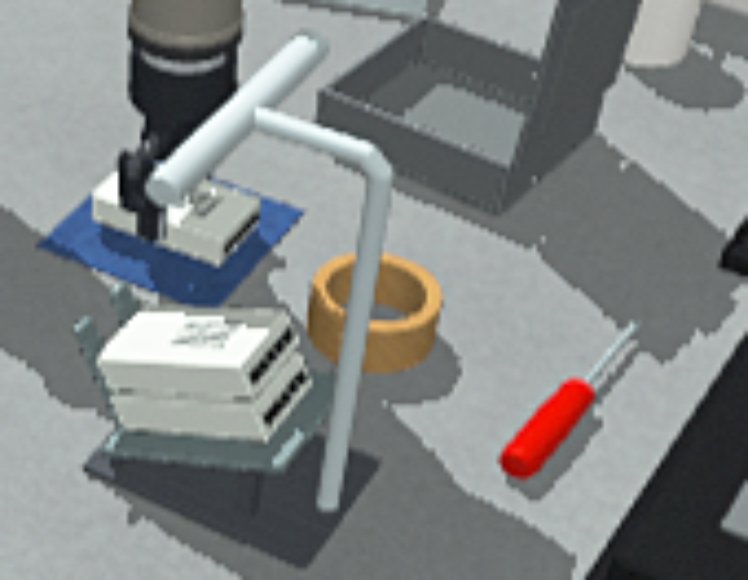

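Emit:
carry_out(plan=[[0,2,0,0,0,0,0.5],[0,4,0,0,0,0,0.5],[0,5,0,0,0,0,0.5],[0,5,0,0,0,0,0.5]])

```text
t: 7.3
eef_pos: [0.4577, -0.0083, 0.0068]
tcp_rot: [-0.463, 0.466, 0.535, -0.531]
force: [0.3, 0.1, -1.8]
opening: 0.0629
```

Emit:
carry_out(plan=[[0,1,0,0,0,0,0.5],[0,2,0,0,0,0,0.5],[0,2,0,0,0,0,0.5]])

```text
t: 7.6
eef_pos: [0.458, -0.0083, 0.006]
tcp_rot: [-0.464, 0.466, 0.535, -0.53]
force: [-4.3, -0.2, 18.6]
opening: 0.0626
```

Contact. Releasing and rising.

Emit:
carry_out(plan=[[0,-1,0,0,0,0,0.6],[0,-1,0,0,0,0,1],[0,-1,0,0,0,0,1],[0,-20,0,0,0,0,1],[0,-60,0,0,0,0,1]])

```text
t: 8.1
eef_pos: [0.4557, -0.0086, 0.0639]
tcp_rot: [-0.464, 0.465, 0.534, -0.532]
force: [0.5, -0.1, 0.7]
opening: 0.0852
```

```bash
python3 - <<'E'
from h import *
np.save("mat_top.npy",np.array([.458,-.0083,.006]))
G=np.load("grasp_top.npy");B=bayR(np.radians(7.8))
print(delta([.47,-.15,.26],toolR(B)))
print(delta(G[:3,3]+.075*B[:,2]-.032*B[:,2],toolR(B)))
E
```

```text
(array([-141.9, -196.2,    4.4]), array([-2.484e+01, -1.000e-02,  1.000e-02]))
(array([-202.1,  -88.7, -100.5]), array([-2.484e+01, -1.000e-02,  1.000e-02]))
```

Emit:
carry_out(plan=[[0,-45,0,0,0,0,1],[-15,-95,0,-4,0,0,1],[-50,-140,0,-12,0,0,1],[-95,-160,0,-20,0,0,1],[-140,-165,-10,-24.8,0,0,1]])

```text
t: 8.6
eef_pos: [0.4781, -0.1281, 0.2289]
tcp_rot: [-0.361, 0.549, 0.635, -0.406]
force: [1.3, 1.5, -0.3]
opening: 0.0854
```

```bash
python3 - <<'E'
from h import *
G=np.load("grasp_top.npy");B=bayR(np.radians(7.8))
print(delta(G[:3,3]+.1*B[:,2]-.032*B[:,2],toolR(B)))
E
```

```text
(array([-81.4,  82.1, -54.8]), array([-0.82, -0.27,  0.64]))
```

Emit:
carry_out(plan=[[-40,10,-10,-0.8,-0.3,0.6,1],[-75,35,-30,-0.8,-0.3,0.6,1],[-81,65,-50,-0.8,-0.3,0.6,1],[-81,80,-55,-0.8,-0.3,0.6,1],[-81,80,-55,-0.8,-0.3,0.6,1]])

```text
t: 9.1
eef_pos: [0.5729, -0.1955, 0.1693]
tcp_rot: [-0.356, 0.552, 0.631, -0.413]
force: [0.3, 0.3, -0.4]
opening: 0.0855
```

```bash
cat > meas.py <<'E'
from h import *
def measure(f,seed,B,r=.12,thr=130):
    P=cloud(f);u,v=seed
    X=P[v-8:v+9,u-25:u+26].reshape(-1,3);c0=np.nanmedian(X,0);n=np.linalg.svd(X-np.nanmean(X,0))[2][2];n*=np.sign(n[2])
    m=((np.abs((P-c0)@B[:,2])<.006)&(np.linalg.norm(P-c0,axis=-1)<r)&(f["color"].min(2)>thr)).astype(np.uint8)
    cn=max(cv2.findContours(m,0,1)[0],key=cv2.contourArea)
    K,T=f["intrinsics"],f["pose"];o=T[:3,3]
    W=[]
    for p in cn[:,0]:
        rr=T[:3,:3]@np.array([(p[0]-K[0,2])/K[0,0],(p[1]-K[1,2])/K[1,1],1]);W.append(o+rr*((c0-o)@B[:,2])/(rr@B[:,2]))
    rc=cv2.minAreaRect(((np.array(W)@B)[:,:2]*1000).astype(np.float32))
    ctr=B@np.array([rc[0][0]/1000,rc[0][1]/1000,c0@B[:,2]])
    return ctr,rc,n,cv2.boundingRect(cn)
E
python3 - <<'E'
from meas import *
Z=pose();f=shot("wrist","w6");B=bayR(np.radians(7.8))
ctr,rc,n,bb=measure(f,(318,150),B);print(ctr.round(4),rc,n.round(3),bb)
print("in tool",(Z[:3,:3].T@(ctr-Z[:3,3])*1000).round(1), delta([0,0,0],toolR(B))[1], (B.T@(ctr-np.array([.588,-.1942,.1402]))*1000).round(1))
E
```

```text
Traceback (most recent call last):
  File "meas.py", line 4, in measure
    X=P[v-8:v+9,u-25:u+26].reshape(-1,3);c0=np.nanmedian(X,0);n=np.linalg.svd(X-np.nanmean(X,0))[2][2];n*=np.sign(n[2])
                                                                ~~~~~~~~~~~~~^^^^^^^^^^^^^^^^^^^
numpy.linalg.LinAlgError: SVD did not converge
```

View pics/w6.png

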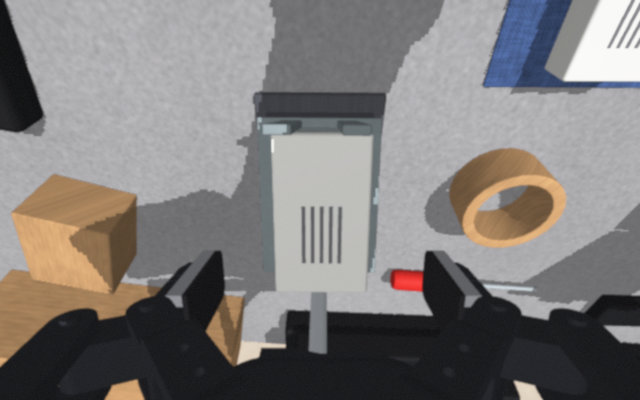

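```bash
sed -i 's/reshape(-1,3);c0/reshape(-1,3);X=X[~np.isnan(X[:,0])];c0/' meas.py
python3 - <<'E'
from meas import *
Z=pose();f=dict(np.load("w6.npz"));B=bayR(np.radians(7.8))
ctr,rc,n,bb=measure(f,(318,165),B);print(ctr.round(4),rc,n.round(3),bb)
print("in tool",(Z[:3,:3].T@(ctr-Z[:3,3])*1000).round(1), delta([0,0,0],toolR(B))[1], (B.T@(ctr-np.array([.588,-.1942,.1402]))*1000).round(1))
E
```

```text
[ 0.6016 -0.1927  0.1113] ((563.5108032226562, -272.5146484375), (108.5605239868164, 63.3071174621582), 0.06914141029119492) [-0.42  -0.056  0.906] (271, 133, 103, 159)
in tool [-1.1 66.9 -3.4] [-1.02  0.22 -0.28] [  0.2  -0.3 -32. ]
```

```bash
python3 - <<'E'
from h import *
B=bayR(np.radians(7.8));c=np.array([0.6016,-0.1927,0.1113])
print(delta(c+.01*B[:,2],toolR(B)),delta(c-.029*B[:,2],toolR(B)))
E
```

```text
(array([-1.2, 56.9, -3.3]), array([-1.02,  0.22, -0.28])) (array([-1. , 95.9, -4. ]), array([-1.02,  0.22, -0.28]))
```

Emit:
carry_out(plan=[[-1.2,25,-3.3,-1,0.2,-0.3,1],[-1.2,50,-3.3,-1,0.2,-0.3,1],[-1.1,70,-3.6,-1,0.2,-0.3,1],[-1,85,-4,-1,0.2,-0.3,1],[-1,85,-4,-1,0.2,-0.3,1]])

```text
t: 9.65
eef_pos: [0.6094, -0.1895, 0.0982]
tcp_rot: [-0.352, 0.554, 0.638, -0.403]
force: [0.6, 0.9, 0.1]
opening: 0.0852
```

```bash
python3 - <<'E'
from h import *
B=bayR(np.radians(7.8));c=np.array([0.6016,-0.1927,0.1113])
print(delta(c-.029*B[:,2],toolR(B)))
E
```

```text
(array([-2.2, 13.7,  1.9]), array([0.3 , 0.06, 0.18]))
```

Emit:
carry_out(plan=[[-2.2,8,1.9,0.3,0,0.2,1],[-2.2,13.5,1.9,0.3,0,0.2,1],[-2.2,13.5,1.9,0.3,0,0.2,1],[-2.2,13.5,1.9,0.3,0,0.2,0.75],[-2.2,13.5,1.9,0.3,0,0.2,0.5]])

```text
t: 10.15
eef_pos: [0.6142, -0.1917, 0.0859]
tcp_rot: [-0.352, 0.555, 0.636, -0.405]
force: [-4.0, 0.8, 5.7]
opening: 0.063
```

Emit:
carry_out(plan=[[0,0,0,0,0,0,0.5],[0,0,0,0,0,0,0.5]])

```text
t: 10.35
eef_pos: [0.6142, -0.1917, 0.0859]
tcp_rot: [-0.352, 0.555, 0.636, -0.405]
force: [-2.7, 1.0, 4.8]
opening: 0.0627
```

```bash
python3 - <<'E'
from h import *
B=bayR(np.radians(7.8));c=np.array([0.6016,-0.1927,0.1113])
print(delta(c-.029*B[:,2],toolR(B)));np.save("grasp_mid.npy",pose())
E
```

```text
(array([0.8, 0.6, 0.7]), array([ 0.05,  0.05, -0.07]))
```

Emit:
carry_out(plan=[[0,-5,0,0,0,0,0.5],[0,-15,0,0,0,0,0.5],[0,-35,0,0,0,0,0.5],[0,-70,0,0,0,0,0.5],[0,-100,0,0,0,0,0.5]])

```text
t: 10.85
eef_pos: [0.5709, -0.1976, 0.1768]
tcp_rot: [-0.353, 0.555, 0.635, -0.406]
force: [0.6, -0.4, -2.4]
opening: 0.0629
```

```bash
python3 - <<'E'
from h import *
s=manip.get_state();print(s["opening"],s["force"])
f=shot("scene","s3");im=f["color"][165:310,320:490,::-1];cv2.imwrite("pics/s3c.png",cv2.resize(im,None,fx=4.4,fy=4))
print(delta([.46,-.1,.26],downR(4)),delta([.549,.2515,.2],downR(0)))
E
```

```text
0.06289155067643266 [ 0.61191143 -0.35262342 -2.41637092]
(array([ 113.2, -113. ,   53.7]), array([25.2 ,  3.59,  0.66])) (array([450. ,  -2.1, -43.1]), array([25.18,  7.53,  1.54]))
```

View pics/s3c.png

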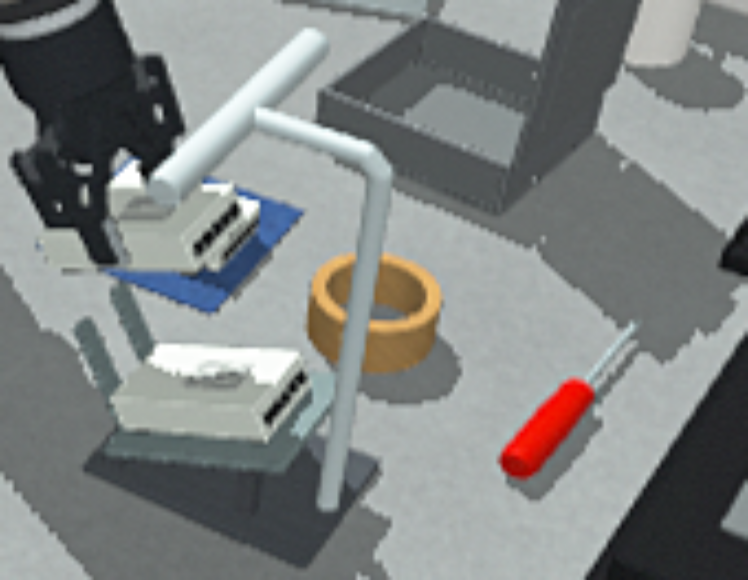

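The bottom switch stayed in place. Carrying the middle one to the box.

Emit:
carry_out(plan=[[0,-35,5,0,0,0,0.5],[10,-70,25,3,0,0,0.5],[45,-100,45,10,1,0,0.5],[85,-113,53,18,2,0.4,0.5],[130,-113,53,25.2,3.6,0.7,0.5]])

```text
t: 11.4
eef_pos: [0.46, -0.0939, 0.2564]
tcp_rot: [-0.471, 0.491, 0.531, -0.506]
force: [1.5, 1.4, -3.7]
opening: 0.0626
```

```bash
python3 - <<'E'
from h import *
print(delta([.545,.2515,.2],downR(0)),pose()[:3,3])
E
```

```text
(array([ 337.9,   62.4, -107.8]), array([2.61, 4.28, 0.27])) [ 0.45999599 -0.09390803  0.2563534 ]
```

Emit:
carry_out(plan=[[45,0,-12,1,1,0,0.5],[90,5,-25,2.6,2,0.1,0.5],[135,15,-40,2.6,3,0.3,0.5],[180,25,-55,2.6,4.3,0.3,0.5],[225,35,-70,2.6,4.3,0.3,0.5]])

```text
t: 11.9
eef_pos: [0.5148, 0.1408, 0.2237]
tcp_rot: [-0.498, 0.498, 0.503, -0.501]
force: [1.7, -0.3, -1.5]
opening: 0.063
```

Emit:
carry_out(plan=[[40,8,-12,0,0,0,0.5],[75,16,-24,0,0,0,0.5],[100,24,-34,0,0,0,0.5],[113,27,-38,0,0,0,0.5],[113,27,-38,0,0,0,0.5]])

```text
t: 12.4
eef_pos: [0.5515, 0.254, 0.1965]
tcp_rot: [-0.497, 0.497, 0.503, -0.502]
force: [-0.7, 0.3, -1.8]
opening: 0.0624
```

```bash
python3 - <<'E'
from h import *
print(delta([.545,.2515,.08],downR(0)),pose()[:3,3]);shot("wrist","w7")
E
```

```text
(array([ -2.5, 116.5,   6.6]), array([0.05, 0.64, 0.02])) [0.55148024 0.25403091 0.19651755]
```

View pics/w7.png

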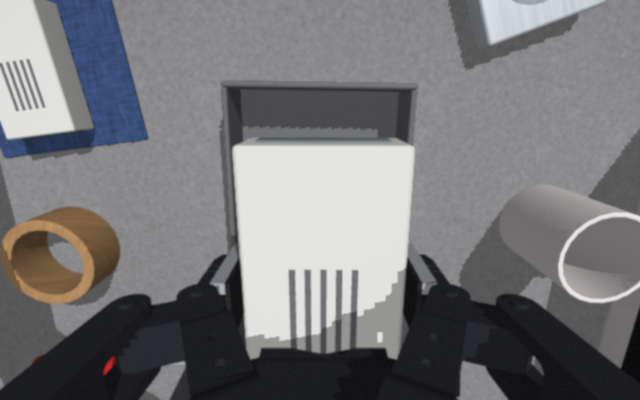

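The switch is centred over the box: rim 222–418, switch 233–413. Lowering.

Emit:
carry_out(plan=[[-2,40,3,0,0.3,0,0.5],[-2.5,80,6,0,0.6,0,0.5],[-2.5,120,6,0,0.6,0,0.5],[-2.5,155,6,0,0.6,0,0.5],[-2.5,170,6,0,0.6,0,0.5]])

```text
t: 12.95
eef_pos: [0.5448, 0.2471, 0.0252]
tcp_rot: [-0.501, 0.501, 0.498, -0.5]
force: [-0.8, -0.8, -1.8]
opening: 0.0629
```

Emit:
carry_out(plan=[[0,2,0,0,0,0,0.5],[0,2,0,0,0,0,0.5]])

```text
t: 13.15
eef_pos: [0.5476, 0.2498, 0.0267]
tcp_rot: [-0.5, 0.501, 0.501, -0.498]
force: [0.4, -0.1, -2.5]
opening: 0.0631
```

Emit:
carry_out(plan=[[0,6,0,0,0,0,0.5],[0,12,0,0,0,0,0.5],[0,14,0,0,0,0,0.5],[0,16,0,0,0,0,0.5],[0,16,0,0,0,0,0.5]])

```text
t: 13.65
eef_pos: [0.5465, 0.2505, 0.0092]
tcp_rot: [-0.5, 0.501, 0.5, -0.499]
force: [-0.2, 0.2, -3.0]
opening: 0.0628
```

Emit:
carry_out(plan=[[0,1,0,0,0,0,0.5],[0,2,0,0,0,0,0.5],[0,2,0,0,0,0,0.5]])

```text
t: 13.95
eef_pos: [0.5467, 0.2505, 0.009]
tcp_rot: [-0.5, 0.5, 0.501, -0.499]
force: [-4.7, -1.2, 13.9]
opening: 0.0625
```

Seated. Releasing and rising.

Emit:
carry_out(plan=[[0,-1,0,0,0,0,0.7],[0,-1,0,0,0,0,1],[0,-2,0,0,0,0,1],[0,-30,0,0,0,0,1],[0,-75,0,0,0,0,1]])

```text
t: 14.45
eef_pos: [0.5445, 0.2495, 0.0806]
tcp_rot: [0.501, -0.5, -0.499, 0.501]
force: [0.2, -0.4, 0.6]
opening: 0.0854
```

Emit:
carry_out(plan=[[0,-45,0,0,0,0,1],[0,-90,0,0,0,0,1],[0,-135,0,0,0,0,0.5],[0,-180,0,0,0,0,0.2],[0,-200,0,0,0,0,0]])

```text
t: 14.95
eef_pos: [0.5478, 0.2504, 0.2871]
tcp_rot: [-0.5, 0.501, 0.503, -0.496]
force: [0.3, 0.6, 0.5]
opening: 0.0438
```

```bash
python3 - <<'E'
from h import *
print(pose()[:3,3],manip.get_state()["joints"].round(2));shot("wrist","w8");f=shot("scene","s4")
cv2.imwrite("pics/s4c.png",cv2.resize(f["color"][130:260,350:520,::-1],None,fx=4.4,fy=4.4))
E
```

```text
[0.54782831 0.25044277 0.2871466 ] [-0.9   0.32  0.48  1.7  -0.16  1.15  1.19]
```

View pics/w8.png

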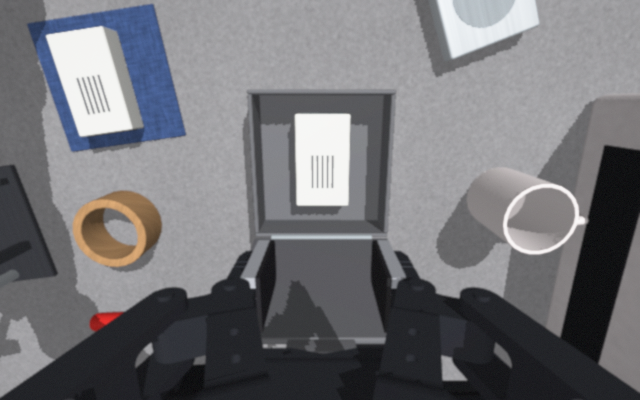

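View pics/s4c.png

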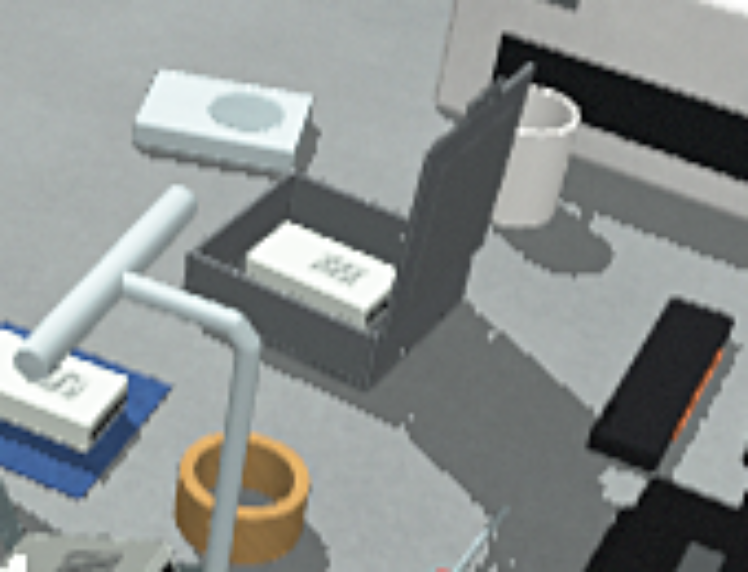

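The middle switch lies flat in the box. Next I'll go behind the lid and swing it shut.

```bash
python3 - <<'E'
from h import *
print(delta([.705,.2515,.29],downR(0)))
f=shot("wrist","w9"); P=cloud(np.load("s4.npz"))
m=(P[...,0]>.61)&(P[...,0]<.72)&(P[...,1]>.17)&(P[...,1]<.33)&(P[...,2]>.2);X=P[m];print(X.min(0),X.max(0),np.median(X,0))
m=(P[...,0]>.66)&(P[...,0]<.85)&(P[...,1]>.15)&(P[...,1]<.4);print("behind max z",np.nanpercentile(P[m][:,2],99))
E
```

```text
(array([   1.1,   -2.4, -157. ]), array([ 0.47, -0.11,  0.31]))
[0.64161093 0.17067454 0.20015452] [0.64951092 0.32880895 0.24272657] [0.64685553 0.24170299 0.21950653]
behind max z 0.02480828491608108
```

Emit:
carry_out(plan=[[0,-3,-45,0.4,0,0.3,0],[0,-3,-90,0.4,0,0.3,0],[1,-3,-135,0.4,0,0.3,0],[1,-3,-157,0.4,0,0.3,0],[1,-3,-157,0.4,0,0.3,0]])

```text
t: 15.6
eef_pos: [0.7047, 0.2492, 0.2818]
tcp_rot: [0.501, -0.501, -0.495, 0.503]
force: [1.0, -0.7, -0.3]
opening: -0.0
```

```bash
python3 - <<'E'
from h import *
h=np.array([.634,.0555]);print(manip.get_state()["opening"])
print(delta([.705,.2515,.207],downR(0)))
for th in [95,80,65,50,35,20,8,0]:
    t=np.radians(th);d=np.array([-np.cos(t),np.sin(t)]);n=np.array([np.sin(t),np.cos(t)])
    p=h+.15*d+(.006+.011*np.sin(t))*n;print(th,p.round(3))
E
```

```text
-2.593887791099225e-05
(array([ 2.9, 74.8, -0.9]), array([-0.43, -0.23, -0.42]))
95 [0.664 0.203]
80 [0.625 0.206]
65 [0.585 0.198]
50 [0.549 0.18 ]
35 [0.518 0.152]
20 [0.496 0.116]
8 [0.487 0.084]
0 [0.484 0.062]
```

Emit:
carry_out(plan=[[2,30,0,0,0,0,0],[2,60,0,0,0,0,0],[2,75,0,0,0,0,0],[2,75,0,0,0,0,0],[2,75,15,0,0,0,0]])

```text
t: 16.1
eef_pos: [0.6884, 0.252, 0.2108]
tcp_rot: [0.5, -0.501, -0.497, 0.502]
force: [0.0, -0.5, 0.7]
opening: 0.0
```

Emit:
carry_out(plan=[[0,0,15,0,0,0,0],[0,0,30,0,0,0,0],[0,0,45,0,0,0,0],[0,0,60,0,0,0,0],[0,2,70,0,0,0,0]])

```text
t: 16.6
eef_pos: [0.6179, 0.2529, 0.2111]
tcp_rot: [0.5, -0.501, -0.499, 0.501]
force: [1.8, 0.3, 2.4]
opening: 0.0004
```

```bash
python3 - <<'E'
from h import *
print(pose()[:3,3].round(4),manip.get_state()["joints"].round(2));f=shot("scene","s5")
cv2.imwrite("pics/s5c.png",cv2.resize(f["color"][110:260,350:520,::-1],None,fx=4.,fy=4.))
E
```

```text
[0.6179 0.2529 0.2111] [-0.81  0.52  0.46  1.62 -0.25  1.07  1.3 ]
```

View pics/s5c.png

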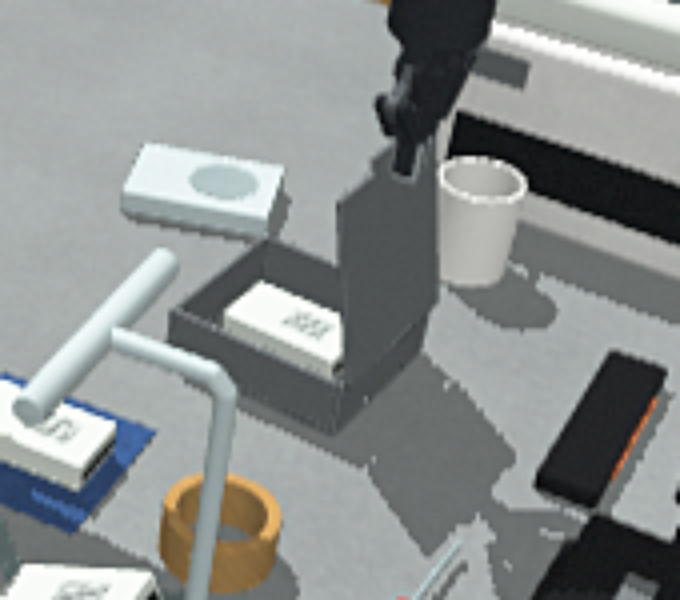

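The lid is coming along, at roughly 75°. Continuing the arc.

Emit:
carry_out(plan=[[-1,6,17,0,0,0,0],[-1,13,34,0,0,0,0],[-1,22,52,0,0,0,0],[-1,33,70,0,0,0,0],[-1,46,86,0,0,0,0]])

```text
t: 17.15
eef_pos: [0.5318, 0.2519, 0.1642]
tcp_rot: [0.5, -0.5, -0.498, 0.501]
force: [0.4, 1.0, -0.5]
opening: 0.0
```

Emit:
carry_out(plan=[[0,15,14,0,0,0,0],[0,31,25,0,0,0,0],[0,49,35,0,0,0,0],[0,65,41,0,0,0,0],[0,80,44,0,0,0,0]])

```text
t: 17.65
eef_pos: [0.487, 0.2518, 0.0837]
tcp_rot: [0.501, -0.5, -0.498, 0.502]
force: [-0.5, -0.3, 2.0]
opening: -0.0001
```

```bash
python3 - <<'E'
from h import *
print(pose()[:3,3].round(4),manip.get_state()["joints"].round(2));f=shot("scene","s6")
cv2.imwrite("pics/s6c.png",cv2.resize(f["color"][110:260,350:520,::-1],None,fx=4.,fy=4.))
E
```

```text
[0.487  0.2518 0.0837] [-0.91  0.49  0.4   2.   -0.29  0.71  1.24]
```

View pics/s6c.png

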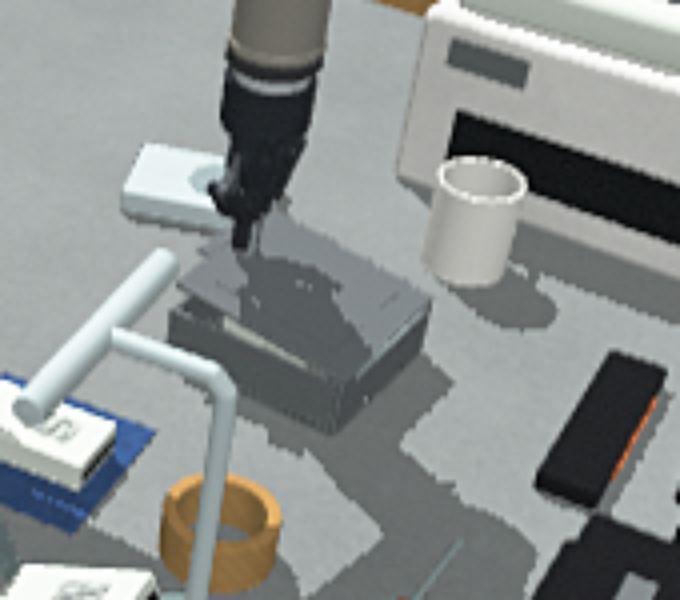

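Emit:
carry_out(plan=[[0,8,2,0,0,0,0],[0,15,3,0,0,0,0],[0,20,3,0,0,0,0],[0,23,3,0,0,0,0],[0,23,3,0,0,0,0]])

```text
t: 18.2
eef_pos: [0.4842, 0.2515, 0.0615]
tcp_rot: [0.501, -0.5, -0.498, 0.502]
force: [-2.3, -1.1, 8.4]
opening: 0.0
```

Emit:
carry_out(plan=[[0,1,0,0,0,0,0],[0,2,0,0,0,0,0],[0,2,0,0,0,0,0]])

```text
t: 18.5
eef_pos: [0.4842, 0.2515, 0.0612]
tcp_rot: [0.501, -0.5, -0.498, 0.501]
force: [-8.7, -3.4, 26.8]
opening: -0.0003
```

Emit:
carry_out(plan=[[0,-20,0,0,0,0,0.5],[0,-60,0,0,0,0,1],[0,-105,0,0,0,0,1],[0,-150,0,0,0,0,1],[0,-190,0,0,0,0,1]])

```text
t: 19.0
eef_pos: [0.4851, 0.2519, 0.2512]
tcp_rot: [0.501, -0.5, -0.498, 0.501]
force: [0.2, 1.0, -0.4]
opening: 0.0724
```

```bash
python3 - <<'E'
from h import *
print(pose()[:3,3].round(4));f=shot("scene","s7");shot("wrist","w10")
cv2.imwrite("pics/s7c.png",cv2.resize(f["color"][110:260,350:520,::-1],None,fx=4.,fy=4.))
P=cloud(f);m=(np.abs(P[...,0]-.549)<.09)&(np.abs(P[...,1]-.2515)<.075)&(P[...,2]>.04)&(P[...,2]<.12)
X=P[m];A=np.c_[X[:,:2],np.ones(len(X))];s=np.linalg.lstsq(A,X[:,2],rcond=None)[0];print("lid slope",s,len(X))
print(delta([.458,-.0083,.11],downR(7.8)))
E
```

```text
[0.4851 0.2519 0.2512]
lid slope [-0.01809132  0.00103665  0.07290892] 1298
(array([-262.1,  143.7,   30. ]), array([ 0.21, -7.93,  0.15]))
```

View pics/s7c.png

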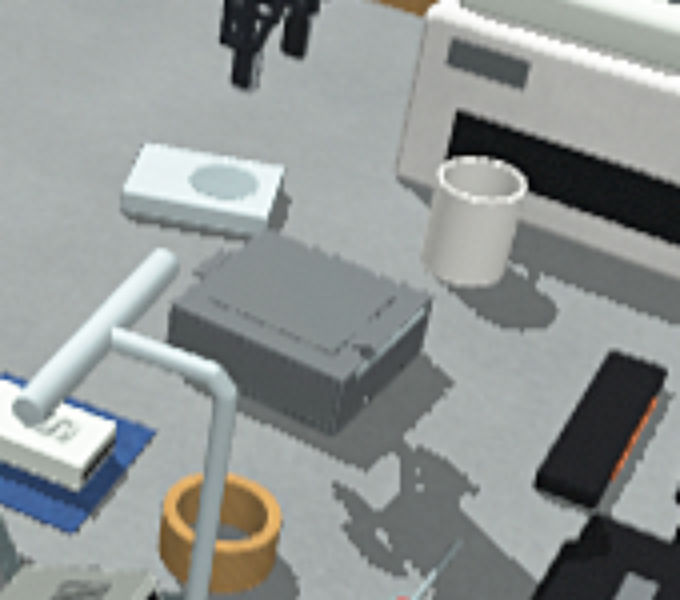

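View pics/w10.png

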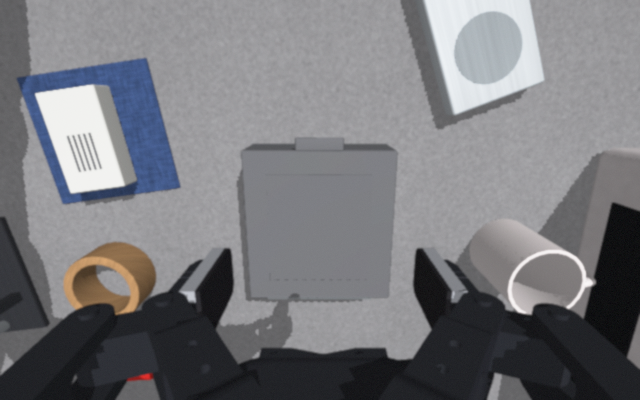

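The lid is shut: under 27 N it stopped at z 61 mm, which is 55.5 plus its 6 mm thickness. Back to the top switch on the mat.

Emit:
carry_out(plan=[[-40,0,8,0,-2,0,1],[-85,0,12,0,-4,0,1],[-130,15,16,0,-6,0,1],[-178,35,20,0,-7.9,0,1],[-222,60,26,0,-7.9,0,1]])

```text
t: 19.6
eef_pos: [0.4587, 0.0307, 0.1911]
tcp_rot: [0.465, -0.465, -0.532, 0.534]
force: [1.2, -0.6, -0.9]
opening: 0.0849
```

```bash
python3 - <<'E'
from h import *
print(delta([.458,-.0083,.11],downR(7.8)))
E
```

```text
(array([-38.3,  81.2,   5.8]), array([-0.17,  0.05, -0.15]))
```

Emit:
carry_out(plan=[[-20,30,3,0,0,0,1],[-38,65,5,0,0,0,1],[-38,81,5.8,0,0,0,1],[-38,81,5.8,0,0,0,1]])

```text
t: 20.0
eef_pos: [0.4554, -0.0073, 0.1082]
tcp_rot: [0.467, -0.464, -0.529, 0.536]
force: [-0.5, 0.1, 0.5]
opening: 0.0852
```

```bash
python3 - <<'E'
from meas import *
Z=pose();f=shot("wrist","w11");B=R.from_euler("z",7.8,degrees=True).as_matrix()
ctr,rc,n,bb=measure(f,(318,180),B);print(ctr.round(4),rc,n.round(3),bb)
print("in tool",(Z[:3,:3].T@(ctr-Z[:3,3])*1000).round(1), delta([.458,-.0083,.006],downR(7.8)))
E
```

```text
[ 0.4572 -0.0078  0.0351] ((451.90496826171875, -69.75181579589844), (109.38180541992188, 63.34938049316406), 0.01494381669908762) [ 0.007 -0.002  1.   ] (273, 131, 99, 155)
in tool [-0.4 73.1 -2.5] (array([ -1.4, 103.5,  -1.9]), array([-0.46, -0.04, -0.22]))
```

View pics/w11.png

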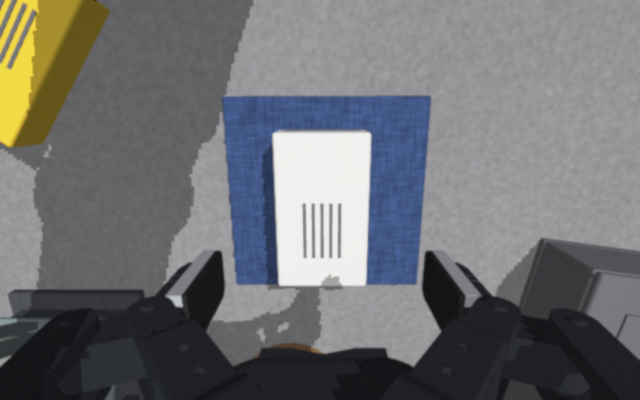

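The switch sits at face (273–371, 131–286), where I left it. Grasping again.

Emit:
carry_out(plan=[[-0.5,35,-2,-0.4,0,-0.2,1],[-1,70,-2,-0.4,0,-0.2,1],[-1,90,-2,-0.4,0,-0.2,1],[-1,100,-2,-0.4,0,-0.2,1],[-1,101.5,-2,-0.4,0,-0.2,1]])

```text
t: 20.55
eef_pos: [0.4596, -0.0069, 0.0089]
tcp_rot: [-0.464, 0.465, 0.534, -0.532]
force: [1.1, 0.6, 0.9]
opening: 0.0855
```

```bash
python3 - <<'E'
from h import *
print(delta([.457,-.0080,.0065],downR(7.8)))
E
```

```text
(array([-0.7,  2.3,  2.7]), array([0.1 , 0.05, 0.03]))
```

Emit:
carry_out(plan=[[-0.7,1,2.5,0,0,0,1],[-0.7,1,2.5,0,0,0,1],[-0.7,1,2.5,0,0,0,0.7],[-0.7,1,2.5,0,0,0,0.5],[-0.7,1,2.5,0,0,0,0.5]])

```text
t: 21.05
eef_pos: [0.4574, -0.0082, 0.0089]
tcp_rot: [-0.464, 0.465, 0.534, -0.532]
force: [-2.4, 0.3, 11.4]
opening: 0.0634
```

Emit:
carry_out(plan=[[0,0,0,0,0,0,0.5]])

```text
t: 21.15
eef_pos: [0.4574, -0.0082, 0.0089]
tcp_rot: [-0.464, 0.465, 0.534, -0.532]
force: [-2.5, -0.1, 11.8]
opening: 0.0631
```

```bash
python3 - <<'E'
from h import *
Z=pose();print(Z.round(4));np.save("grasp_mat.npy",Z)
C=np.array([.4572,-.0078,.0351]);B0=R.from_euler("z",7.8,degrees=True).as_matrix()
print("face ctr in tool",(Z[:3,:3].T@(C-Z[:3,3])*1000).round(1),"rot err",R.from_matrix(Z[:3,:3].T@toolR(B0)).as_rotvec(degrees=True))
E
```

```text
[[-1.359e-01  2.900e-03 -9.907e-01  4.574e-01]
 [ 9.907e-01  1.300e-03 -1.359e-01 -8.200e-03]
 [ 9.000e-04 -1.000e+00 -3.000e-03  8.900e-03]
 [ 0.000e+00  0.000e+00  0.000e+00  1.000e+00]]
face ctr in tool [  0.5 -26.2   0. ] rot err [0.17444015 0.0122346  0.04947239]
```

Emit:
carry_out(plan=[[0,-5,0,0,0,0,0.5],[0,-30,0,0,0,0,0.5],[0,-75,0,0,0,0,0.5],[0,-120,0,0,0,0,0.5],[0,-160,0,0,0,0,0.5]])

```text
t: 21.65
eef_pos: [0.4561, -0.0088, 0.1697]
tcp_rot: [-0.465, 0.465, 0.533, -0.532]
force: [0.1, 0.1, -2.1]
opening: 0.0628
```

```bash
python3 - <<'E'
from h import *
B=bayR(np.radians(7.8));C=np.array([.6016,-.1927,.1113]);t=C+B@np.array([.0,.075,.075])
print(manip.get_state()["opening"],pose()[:3,3],t,delta(t,toolR(B)))
E
```

```text
0.06277705590765023 [ 0.4561074  -0.00876112  0.16970623] [ 0.56001822 -0.1226956   0.17927308] (array([-126.9,   -9.4,  -87.5]), array([-2.492e+01, -2.000e-02, -0.000e+00]))
```

Emit:
carry_out(plan=[[-20,-20,-5,-6,0,0,0.5],[-50,-25,-20,-14,0,0,0.5],[-85,-22,-40,-22,0,0,0.5],[-115,-16,-65,-24.9,0,0,0.5],[-127,-10,-87,-24.9,0,0,0.5]])

```text
t: 22.15
eef_pos: [0.5582, -0.123, 0.178]
tcp_rot: [-0.354, 0.554, 0.636, -0.404]
force: [1.6, 1.6, -0.9]
opening: 0.0631
```

Emit:
carry_out(plan=[[0,0,0,0,0,0,0.5],[0,0,0,0,0,0,0.5]])

```text
t: 22.35
eef_pos: [0.5591, -0.1234, 0.1772]
tcp_rot: [-0.354, 0.554, 0.635, -0.405]
force: [0.2, 0.5, -2.3]
opening: 0.063
```

```bash
python3 - <<'E'
from h import *
B=bayR(np.radians(7.8));C=np.array([.6016,-.1927,.1113]);t=C+B@np.array([.0,.075,.075])
print(delta(t,toolR(B)));f=shot("wrist","w12")
E
```

```text
(array([ 0.6, -1.5, -1.8]), array([-0.14, -0.1 , -0.01]))
```

View pics/w12.png

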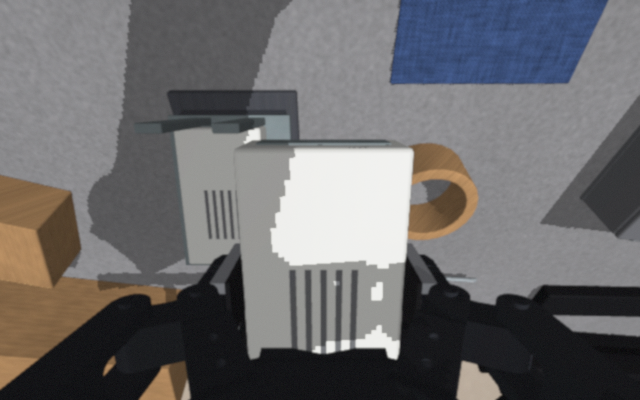

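```bash
python3 - <<'E'
from h import *
f=dict(np.load("w12.npz"));B=bayR(np.radians(7.8));C=np.array([.6016,-.1927,.1113]);L=C-.032*B[:,2]
c=f["color"];
for v in (160,210,240): print([tuple(int(a) for a in c[v,u]) for u in range(174,194)])
K,T=f["intrinsics"],f["pose"];o=T[:3,3]
def rp(u,v):
    rr=T[:3,:3]@np.array([(u-K[0,2])/K[0,0],(v-K[1,2])/K[1,1],1]);return B.T@(o+rr*((L-o)@B[:,2])/(rr@B[:,2])-L)*1000
g=c.min(2).astype(float);out=[];pts=[]
for v in range(140,258,4):
    r=g[v,168:200];h=(r>145).nonzero()[0]
    if len(h): u=168+h[0]-.5;pts.append((u,v));out.append(rp(u,v))
out=np.array(out);print(np.array(pts)[::5]);print(out[::4].round(1));k=np.polyfit(out[:,0],out[:,1],1);print("edge y at 0, slope deg",k[1],np.degrees(np.arctan(k[0])))
print("far edge",rp(210,265),"near",rp(200,116))
P=cloud(f);print((B.T@(P[160,200]-L)*1000).round(1))
im=c[100:280,130:260,::-1];cv2.imwrite("pics/w12c.png",cv2.resize(im,None,fx=3.3,fy=3.3,interpolation=cv2.INTER_CUBIC))
E
```

```text
[(82, 89, 92), (83, 89, 91), (93, 99, 100), (123, 125, 123), (146, 146, 143), (150, 149, 146), (152, 152, 149), (152, 151, 148), (152, 151, 150), (151, 151, 149), (153, 152, 151), (153, 152, 151), (152, 152, 150), (152, 150, 149), (152, 152, 151), (152, 152, 151), (151, 150, 148), (153, 153, 150), (150, 151, 149), (152, 153, 150)]
[(89, 89, 89), (90, 89, 90), (89, 89, 90), (88, 88, 90), (87, 88, 90), (86, 91, 92), (86, 92, 94), (87, 94, 96), (100, 105, 105), (125, 128, 126), (146, 146, 144), (152, 152, 150), (152, 152, 149), (153, 153, 151), (154, 155, 151), (152, 153, 149), (152, 152, 149), (151, 151, 149), (152, 152, 149), (152, 153, 149)]
[(88, 88, 89), (87, 85, 88), (89, 88, 89), (90, 89, 91), (88, 88, 89), (87, 87, 88), (88, 89, 90), (88, 89, 90), (86, 87, 89), (84, 89, 91), (84, 91, 93), (88, 95, 96), (108, 112, 112), (134, 136, 134), (148, 149, 146), (151, 152, 149), (153, 153, 150), (152, 152, 149), (152, 152, 149), (152, 153, 150)]
[[176.5 140. ]
 [178.5 160. ]
 [180.5 180. ]
 [182.5 200. ]
 [185.5 220. ]
 [187.5 240. ]]
[[-45.4 -33.2  -0. ]
 [-33.6 -33.1  -0. ]
 [-21.4 -33.8  -0. ]
 [ -9.  -33.7  -0. ]
 [  3.8 -33.7  -0. ]
 [ 16.9 -33.6  -0. ]
 [ 30.4 -33.5  -0. ]
 [ 44.3 -33.4  -0. ]]
edge y at 0, slope deg -33.52394959019231 -0.10897755951763533
far edge [ 5.59028321e+01 -1.79343054e+01 -9.66189824e-15] near [-6.25481314e+01 -1.41474175e+01 -2.61078582e-14]
[-30.3 -17.9  -1.4]
```

View pics/w12c.png

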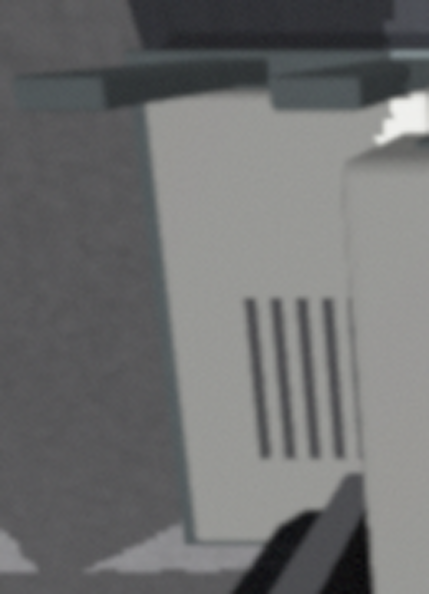

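The lower switch's left edge puts its centre about 1.7 mm towards -y of where the middle one was, with no yaw. Moving over it, 6 mm upslope of home.

```bash
cat > tgt.py <<'E'
from h import *
import sys
B=bayR(np.radians(7.8));C=np.array([.6016,-.1927,.1113])
a=[float(x)/1000 for x in sys.argv[1:4]]
t=C+B@(np.array([0,-.0017,-.0262])+a);s=manip.get_state();Z=pose(s)
print("to go",delta(t,toolR(B),s),"t",s["t"],"bay force",(B.T@s["force"]).round(1),"bay pos rel",(B.T@(Z[:3,3]-C)*1000-[0,-1.7,-26.2]).round(1),s["opening"])
E
python3 tgt.py 6 0 40
```

```text
to go (array([-77.3,  59.8,  -7.9]), array([-0.13, -0.03,  0.05])) t 22.4 bay force [-0.7  0.  -2. ] bay pos rel [-1.7 77.2 99.9] 0.06292773211382711
```

Emit:
carry_out(plan=[[-30,0,-3,0,0,0,0.5],[-60,5,-7,0,0,0,0.5],[-77,30,-8,0,0,0,0.5],[-77,55,-8,0,0,0,0.5],[-77,60,-8,0,0,0,0.5]])

```text
t: 22.9
eef_pos: [0.6019, -0.1921, 0.1249]
tcp_rot: [-0.354, 0.552, 0.636, -0.406]
force: [-0.1, 0.5, -2.8]
opening: 0.0629
```

```bash
python3 tgt.py 6 0 8
```

```text
to go (array([-2.4, 30.4, -0. ]), array([-0.2 ,  0.08,  0.19])) t 22.9 bay force [-1.2  0.5 -2.5] bay pos rel [ 6.1  2.3 38.4] 0.06288030008758674
```

Emit:
carry_out(plan=[[-2,8,0,-0.2,0,0,0.5],[-2.4,16,0,-0.2,0,0,0.5],[-2.4,24,0,-0.2,0,0,0.5],[-2.4,29,0,-0.2,0,0,0.5],[-2.4,29,0,-0.2,0,0,0.5]])

```text
t: 23.4
eef_pos: [0.6152, -0.1943, 0.1003]
tcp_rot: [-0.352, 0.554, 0.637, -0.404]
force: [0.1, 0.0, -2.0]
opening: 0.0627
```

```bash
python3 tgt.py 6 0 0; python3 - <<'E'
from h import *
f=shot("scene","s8");cv2.imwrite("pics/s8c.png",cv2.resize(f["color"][190:310,320:450,::-1],None,fx=4.8,fy=4.8))
E
```

```text
to go (array([ 1.8, 10.6,  1.4]), array([0.17, 0.03, 0.07])) t 23.4 bay force [-0.8  0.  -1.9] bay pos rel [ 7.3 -1.8 10.6] 0.06272335644873936
```

View pics/s8c.png

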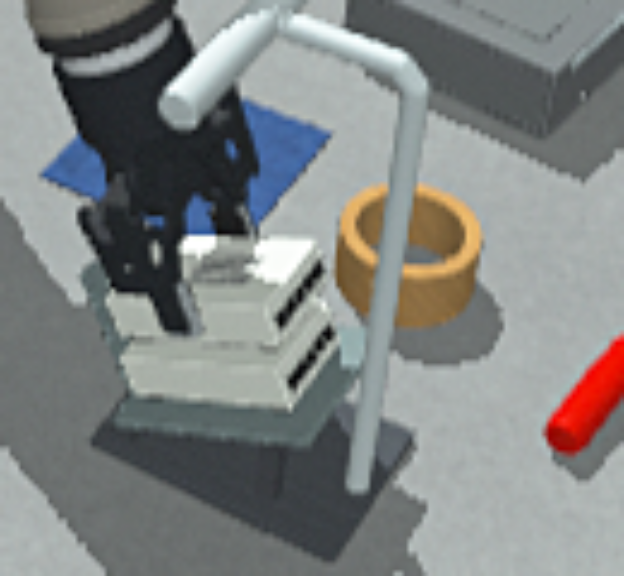

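Emit:
carry_out(plan=[[1.8,3,1.4,0.1,0,0,0.5],[1.8,6,1.4,0.1,0,0,0.5],[1.8,8,1.4,0.1,0,0,0.5],[1.8,9,1.4,0.1,0,0,0.5],[1.8,9,1.4,0.1,0,0,0.5]])

```text
t: 23.95
eef_pos: [0.6175, -0.1929, 0.0917]
tcp_rot: [-0.353, 0.555, 0.636, -0.404]
force: [-0.1, 0.0, -1.8]
opening: 0.0628
```

```bash
python3 tgt.py 6 0 0
```

```text
to go (array([ 0.7,  1.8, -0. ]), array([ 0.09, -0.  ,  0.02])) t 23.95 bay force [-0.9  0.  -1.6] bay pos rel [ 6.  -0.7  1.8] 0.0627920366034171
```

Emit:
carry_out(plan=[[0.5,0.7,0,0,0,0,0.5],[0.5,1.5,0,0,0,0,0.5],[0.5,1.5,0,0,0,0,0.5]])

```text
t: 24.25
eef_pos: [0.6181, -0.1923, 0.0905]
tcp_rot: [-0.353, 0.555, 0.636, -0.404]
force: [0.6, -0.1, -2.5]
opening: 0.0631
```

```bash
python3 tgt.py 6 0 0
```

```text
to go (array([0.1, 0.4, 0. ]), array([0.09, 0.01, 0.02])) t 24.25 bay force [-0.5 -0.2 -2.5] bay pos rel [ 6.  -0.1  0.4] 0.06309728451204634
```

Emit:
carry_out(plan=[[0,0.4,0,0,0,0,0.5],[0,0.8,0,0,0,0,0.5],[0,0.8,0,0,0,0,0.5]])

```text
t: 24.55
eef_pos: [0.6183, -0.1923, 0.09]
tcp_rot: [-0.353, 0.555, 0.636, -0.404]
force: [-2.4, 0.4, 1.7]
opening: 0.063
```

```bash
python3 tgt.py 0 0 0
```

```text
to go (array([ 0.2, -0.1,  6.1]), array([ 0.11, -0.  ,  0.02])) t 24.55 bay force [-1.4  0.7  2.5] bay pos rel [ 6.1 -0.2 -0.1] 0.06300098826960439
```

Resting lightly on the bottom switch. Sliding down the slope towards the posts.

Emit:
carry_out(plan=[[0,0,1,0,0,0,0.5],[0,0,2,0,0,0,0.5],[0,0,3,0,0,0,0.5],[0,0,4,0,0,0,0.5],[0,0,4,0,0,0,0.5]])

```text
t: 25.05
eef_pos: [0.615, -0.193, 0.0884]
tcp_rot: [-0.353, 0.555, 0.636, -0.404]
force: [-0.1, -0.1, 3.1]
opening: 0.0628
```

```bash
python3 tgt.py 0 0 0
```

```text
to go (array([ 0.4, -0.1,  2.4]), array([ 0.13, -0.01, -0.01])) t 25.05 bay force [ 1.2 -0.1  2.9] bay pos rel [ 2.4 -0.4 -0.1] 0.06279006332318043
```

Emit:
carry_out(plan=[[0.3,0,0.7,0,0,0,0.5],[0.3,0,1.4,0,0,0,0.5],[0.3,0,2.1,0,0,0,0.5],[0.3,0,2.1,0,0,0,0.5]])

```text
t: 25.45
eef_pos: [0.6132, -0.1929, 0.0876]
tcp_rot: [-0.353, 0.555, 0.636, -0.404]
force: [0.2, -0.3, 5.6]
opening: 0.0629
```

```bash
python3 tgt.py 0 0 0
```

```text
to go (array([ 0.1, -0.1,  0.3]), array([ 0.13,  0.  , -0.01])) t 25.45 bay force [ 2.5 -0.3  5. ] bay pos rel [ 0.3 -0.1 -0.1] 0.06290156134049893
```

Emit:
carry_out(plan=[[0,0,0.5,0,0,0,0.5],[0,0,1,0,0,0,0.5],[0,0,1,0,0,0,0.5]])

```text
t: 25.75
eef_pos: [0.6124, -0.193, 0.0872]
tcp_rot: [-0.352, 0.555, 0.636, -0.404]
force: [-0.3, -0.8, 5.1]
opening: 0.0627
```

```bash
python3 tgt.py 0 0 0
```

```text
to go (array([ 0.1, -0.1, -0.5]), array([ 0.14,  0.  , -0.  ])) t 25.75 bay force [ 1.8 -0.7  4.8] bay pos rel [-0.5 -0.1 -0.1] 0.0627176240528378
```

Emit:
carry_out(plan=[[0,0,0.5,0,0,0,0.5],[0,0,1,0,0,0,0.5],[0,0,1,0,0,0,0.5]])

```text
t: 26.05
eef_pos: [0.6124, -0.193, 0.0872]
tcp_rot: [-0.352, 0.555, 0.636, -0.404]
force: [5.3, -0.6, 5.0]
opening: 0.0629
```

```bash
python3 tgt.py 0 0 0
```

```text
to go (array([ 0. , -0.1, -0.6]), array([ 0.21,  0.02, -0.01])) t 26.05 bay force [ 6.8 -1.3  2.3] bay pos rel [-0.6 -0.  -0.1] 0.06291387110778107
```

Stopped against the posts (force rose to 6.8 N with no travel). A little firmer.

Emit:
carry_out(plan=[[0,0,0.4,0,0,0,0.5],[0,0,0.8,0,0,0,0.5],[0,0,0.8,0,0,0,0.5]])

```text
t: 26.35
eef_pos: [0.6124, -0.193, 0.0872]
tcp_rot: [-0.352, 0.555, 0.636, -0.404]
force: [6.7, 0.5, 4.5]
opening: 0.0629
```

```bash
python3 tgt.py 0 0 0
```

```text
to go (array([ 0.1, -0.1, -0.5]), array([ 0.27,  0.03, -0.03])) t 26.35 bay force [ 8.  -0.4  1.2] bay pos rel [-0.5 -0.1 -0.1] 0.06287716082888699
```

Emit:
carry_out(plan=[[0,0,0.6,0,0,0,0.5],[0,0,1.2,0,0,0,0.5],[0,0,1.2,0,0,0,0.5]])

```text
t: 26.65
eef_pos: [0.6124, -0.193, 0.0873]
tcp_rot: [-0.351, 0.556, 0.637, -0.403]
force: [9.9, 0.6, 4.1]
opening: 0.0626
```

```bash
python3 tgt.py 0 0 0
```

```text
to go (array([ 0. , -0.1, -0.5]), array([ 0.35,  0.05, -0.04])) t 26.65 bay force [10.7 -0.7 -0.5] bay pos rel [-0.5 -0.  -0.1] 0.06257386013484137
```

Pressed home with about 11 N. Easing off, releasing and retracting along bay z.

Emit:
carry_out(plan=[[0,0,-1.5,0,0,0,0.5],[0,-0.3,-1.5,0,0,0,0.7],[0,-0.3,-1.5,0,0,0,1],[0,-0.5,-1.5,0,0,0,1],[0,-15,-1.5,0,0,0,1]])

```text
t: 27.15
eef_pos: [0.6022, -0.1929, 0.0972]
tcp_rot: [-0.355, 0.553, 0.636, -0.405]
force: [0.1, -0.1, 0.2]
opening: 0.0854
```

Emit:
carry_out(plan=[[0,-25,0,0,0,0,1],[0,-60,0,0,0,0,1],[0,-85,0,0,0,0,1],[0,-85,0,0,0,0,1],[0,-85,0,0,0,0,1]])

```text
t: 27.65
eef_pos: [0.5679, -0.1983, 0.1762]
tcp_rot: [-0.353, 0.554, 0.636, -0.404]
force: [0.2, 0.9, 0.0]
opening: 0.0853
```

```bash
python3 - <<'E'
from meas import *
B=bayR(np.radians(7.8));C=np.array([.6016,-.1927,.1113])
Z=pose();f=shot("wrist","w13");s=shot("scene","s9");cv2.imwrite("pics/s9c.png",cv2.resize(s["color"][140:310,320:490,::-1],None,fx=3.5,fy=3.5))
print(manip.get_state()["t"])
ctr,rc,n,bb=measure(f,(318,165),B);print(ctr.round(4),rc,n.round(3),bb,(B.T@(ctr-C)*1000).round(1))
E
```

```text
27.75
[ 0.6014 -0.1938  0.1111] ((563.1107788085938, -273.6617126464844), (63.39783477783203, 107.843994140625), 89.9128189086914) [-0.404 -0.055  0.913] (273, 133, 100, 152) [-0.4 -1.1  0. ]
```

View pics/w13.png

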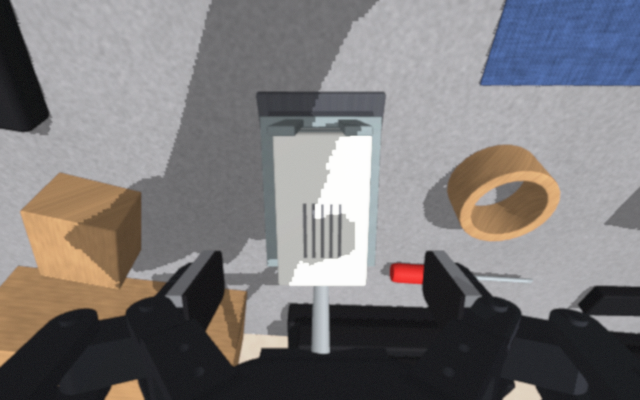

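View pics/s9c.png

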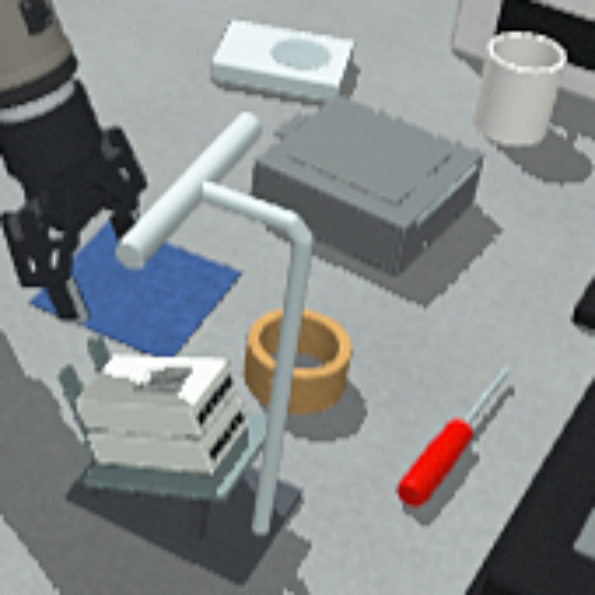

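The top switch is back square on the bottom one, at (-0.4, -1.1, 0.0) mm from the middle one's old place. The lid is shut and the other objects haven't moved. The bottom switch's corner is at the same scene pixel as before, (380,275). Handing in.

```bash
python3 - <<'E'
from h import *
print(manip.close_job(), manip.get_state()["t"])
E
```

```text
the job is handed in; nothing more can be done
the job is handed in; nothing more can be done
```

The job is handed in, and by my checks every step is done. It took about 28 s of the 72 s, and no verdict is reported.

I parked the top switch on the mat and laid the middle one flat in the box. I then shut the lid, set the top switch on the bottom one, slid it down to the front posts and pressed it home.

**Last checks**
- **Top switch:** it sits 0.4 mm downslope and 1.1 mm sideways of where the middle one had been, at the same height. I pressed it home with about 11 N, and it stopped moving once it met the posts.
- **Bottom switch:** before the top went back on, its one visible edge put it about 1.7 mm to the side of the middle one's old place, so the top and bottom sides should agree within about 1 mm. Its corner stayed at the same scene pixel throughout; I did not measure it again under the top one.
- **Lid:** under 27 N the fingertips stopped at 61 mm, the height of a fully shut lid.
- **Middle switch:** it looked flat in the box before I shut the lid, but I could not check it afterwards.
- **Other things:** nothing else on the table looked displaced, though I checked only by eye in the scene view. The arm was clear of everything.

**Readings that disagreed**
- The last depth fit gave the top face a tilt about 1° off the slope's 25°. I put this down to sunlight on the face; it is within the 0.05 rad allowed.
- The scene camera showed a 0.018 rad slope on the lid, but that camera gave a similar slope for the flat table.

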